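# Put the stray puzzle piece back in its jar and stopper it

### The job

First stand the lying cork stopper up on the grey coaster, cork end down, and let go of it; then drop the orange puzzle piece from the mat into the glass jar with the other orange ones, leaving the stopper standing. After that take the stopper again by its handle and gently close the jar with it, fully home, its wooden flange flat on the rim all round. Do not force the glass, shove or tip the jar, or disturb the blue pieces, the mug or the glasses case.

Things in the scene. Friction and masses are not known exactly. Their poses are not given: they have to be found in the camera images.
- stopper: Tapered cork stopper, 86 mm long, 80 g. Origin: centre of the narrow cork end; z runs to the handle. Cork diameter 42 mm at z = 0, 54 mm at z = 32 mm; octagonal flange 66 mm across flats, z = 32 to 40 mm; dark square handle 24 x 24 mm, z = 40 to 86 mm, faces square to x, y. It starts on its side, -x flat of the flange down, z towards the robot and 20 degrees up, y level
- stopper_handle (a point): point on the stopper's axis in its handle, at z = 67 mm of the stopper (27 mm above the flange's upper face); axes as the stopper's. With the stopper lying, it is about 43 mm above the table
- stopper_seat (a point): centre of the underside of the stopper's flange, at z = 32 mm of the stopper; it comes to the jar's rim when the stopper is home; axes as the stopper's
- jar: Loose open glass jar, 600 g, standing; origin at the centre of its underside, z up. Body diameter 98 mm up to 78 mm height, shoulder to 94 mm, straight neck of outer diameter 66 mm and inner diameter 58 mm up to the rim at 120 mm, red band round it; three orange pieces lie inside on its floor, 6 mm up
- jar_rim (a point): centre of the jar's mouth at rim height, 120 mm above the jar's underside; z up
- coaster: Round grey felt coaster, fixed, diameter 110 mm, 5 mm thick; origin at the centre of its underside. Its upper face is 5 mm above the table
- orange_piece: Orange wooden puzzle piece lying flat, 6 mm thick, body 30 mm (along its x) by 26 mm (along its y) with a round 12 mm tab that reaches x = 23 mm, 12 g; origin at the centre of the underside of the 30 x 26 body, z up
- blue_piece_1: Light blue puzzle piece of the same shape as the orange one; to be left alone
- blue_piece_2: Blue puzzle piece of the same shape as the orange one; to be left alone
- mug: Blue mug, diameter 80 mm, 92 mm high, handle at its +y; origin at the centre of its underside; to be left alone
- glasses_case: Green glasses case 155 x 60 mm, 36 mm high; origin at the centre of its underside; to be left alone
Things that resemble listed ones, but are neither listed nor needed, are in the scene too. There is more than one size of the orange_piece; the one meant has the size given above.

How it is judged:
By the outcome, as a careful person would: the job done as asked, in the order asked, and still so for the second after the job is handed in, with the robot touching nothing.
It also fails if it takes over 67 s, if anything falls off the work surface, if the arm or the gripper's body presses on something with over 40 N, if the wrist force passes 120 N, or if a joint passes its speed limit or range.

### The arm

A 7-joint arm with a two-finger parallel gripper is mounted at the origin on the work surface. World frame = base frame: x ahead of the robot, y to its left, z up, the work surface at z = 0. Lengths are in m, angles in rad, forces in N, time in s.
With the tool pointing down it reaches from about 0.4 to 0.85 m from the base axis. Payload 10.4 kg.
Tool frame: the origin (TCP) lies between the finger pads; the fingertips stand manip.tip_extent ahead of it and the grasp point (between the pads) lies 6 mm ahead of it (manip.tip_extent is the distance from the TCP to the fingertips, in m); z points along the fingers, y is the line along which they close (so a half turn about z gives the same grasp; the last joint's range is limited). The gripper opens to 85 mm and grips with 20 to 120 N. Pads are 22 mm wide; open, the fingers measure 114 mm over their backs; the gripper's body (76 mm by 85 mm) begins 54 mm behind the grasp point. The pads swing forward as they close: fully open they stand 13 mm farther back than shut.
Start: joints at [1.139, 0.332, -0.065, 1.46, 0.022, 1.35, -0.088], TCP at [0.248, -0.574, 0.256] pointing down, gripper open.
Joint ranges: [-2.6, 2.6], [-0.5, 2.12], [-1.47, 1.34], [0.16, 2.42], [-1.27, 4.41], [0.06, 2.06], [-2.6, 2.6]. Speed limits (rad/s): [2.22, 2.22, 2.79, 2.79, 3.14, 3.14, 3.14].

### API

Orientations are given as a unit quaternion [x, y, z, w].
In Python, from workcell import get_obs, optics, workorder, manip gives the robot as it stands.
- The arm moves only by the tool jog_arm, never from a script. Its argument "increments" is a list of rows, each a list of 7 numbers: the shift along the tool's x, y, z in m, then the turn, a rotation vector about the tool's x, y, z in rad, then the opening, from -1 (shut) to 1 (fully open). A call has 1 to 5 rows; each row is the pose to reach, as a shift and turn from the pose commanded when the call began, along the tool's axes at that moment; what a row does not reach only later rows make up. A row lasts 1/12 s, in which the tool goes at most 41.7 mm and 7.16 degrees, less where a joint would pass 70% of its speed; a pose out of reach is approached as far as the arm can. A call with a gripper value outside its range is refused whole. The fingers move at their own pace and stop on an object; "grip_force" is the grip in N (left out, the last holds). Time passes only in rows, so rows that repeat a pose let the fingers close. It gives the time, the measured TCP pose, the force, the opening and the grip force at its end, in the units of the state.
- get_obs(): the state, without advancing time (a new reading comes with each control period).
- optics.camera(name): name is "scene" or "top" or "wrist"; returns a dict with "color" (384x512x3 uint8, red, green, blue), "depth" (384x512 float32, m along the optical axis (not along the pixel's ray), 0 where there is no reading), "K" (3x3 intrinsics, pixels), "R" (3x3) and "t" (3): a world point X has camera coordinates R X + t. Camera axes: x right, y down, z forward; pixel columns grow to the right and rows downward; lengths in m; the calibration is good to about 2 mm. A picture is of the moment at which its call begins.
- workorder.hand_in(): hands the job in; it is judged then, once.
The state is a dict: "clock": time; "joint_pos": joint angles; "joint_velocities": joint speeds; "tau": joint torques, N m; "position": TCP position; "ee_rot": TCP orientation; "ft_force": force on the tool from outside, world axes, zero at the start; "torque": the same for the moment, N m; "grip_width": opening from 0.0 (shut) to 1.0 (fully open); "grasp_force": force on a finger pad.
Only numpy, scipy, OpenCV 4.12 (cv2) and the standard library are available. Lean on these libraries where they do the work, as an engineer would, in place of code of your own. Each camera call takes 0.05 s, during which the arm holds its last target. There are 200 camera calls.

## Working session

There is one attempt and no reset: what is moved stays moved. The work goes in short steps, Python scripts to look and compute and a tool call to move; the robot and the scene stay as the last step left them, time stands still between calls to the robot, and variables do not carry over. Pictures are saved under pics/ and viewed, at most 10 in all, crops included, and the job is handed in when it is done.

Besides the shell and the picture viewer there is one more tool, called after "Request:" as name(argument=value, ...) on one line, values as JSON. jog_arm: Moves the arm, as the interface text tells. Its arguments: {"type":"object","properties":{"increments":{"type":"array"},"grip_force":{"type":"number"}},"required":["increments"]}

```bash
mkdir -p pics; ls
cat > h.py <<'E'
import numpy as np, cv2
from scipy.spatial.transform import Rotation as Rot
from workcell import get_obs, optics, workorder, manip
def pts(c):
    v,u=np.mgrid[0:384,0:512]; d=c["depth"]
    P=np.stack([(u-c["K"][0,2])/c["K"][0,0]*d,(v-c["K"][1,2])/c["K"][1,1]*d,d],-1)
    return (P-c["t"])@c["R"]
def ray(c,u,v,z):
    o=-c["R"].T@c["t"]; r=c["R"].T@np.linalg.inv(c["K"])@np.array([u,v,1.]); return o+r*(z-o[2])/r[2]
def proj(c,X):
    p=c["K"]@(c["R"]@np.array(X)+c["t"]); return p[:2]/p[2]
E
python3 - <<'E'
from h import *
o=get_obs(); print(o, manip.tip_extent, [a for a in dir(manip) if a[0]!='_'])
ims=[]
for n in ("scene","top"):
    c=optics.camera(n); np.savez(n+"0.npz",**c); ims.append(c["color"])
    print(n,-c["R"].T@c["t"],c["R"][2],c["K"][0,0])
    cv2.imwrite(f"pics/{n}0.png",cv2.resize(c["color"][:,:,::-1],(800,600)))
E
```

```text
pics
{'clock': 0.0, 'joint_pos': array([ 1.13941559,  0.33286508, -0.06472028,  1.4609547 ,  0.02160896,
        1.34990994, -0.08847515]), 'joint_velocities': array([-0.00016651, -0.00114259, -0.00062986,  0.00123283, -0.00147956,
        0.00026184, -0.00096238]), 'tau': array([-1.13170918e-03, -6.25446153e+01,  4.89578792e-02, -3.91614461e+01,
        1.62538775e-02,  9.78143566e-03,  1.90987595e-05]), 'position': array([ 0.24829724, -0.57318135,  0.25551382]), 'ee_rot': array([ 9.79177823e-01,  2.03003131e-01, -1.80444028e-04, -6.97543312e-04]), 'ft_force': array([ 0.93554762, -0.02241715, -0.5838354 ]), 'torque': array([-0.01812904, -0.0236814 , -0.02224013]), 'grasp_force': 0.0, 'grip_width': 1.002256819503355} 0.025 ['MotionError', 'tip_extent']
scene [1.06155537 0.74809977 0.81615434] [-0.42485272 -0.65412448 -0.62579655] 450.1035094994402
top [3.43578297e-01 1.02414001e-03 1.26834413e+00] [ 0.17444578  0.00630074 -0.98464662] 400.434040424563
```

View pics/scene0.png

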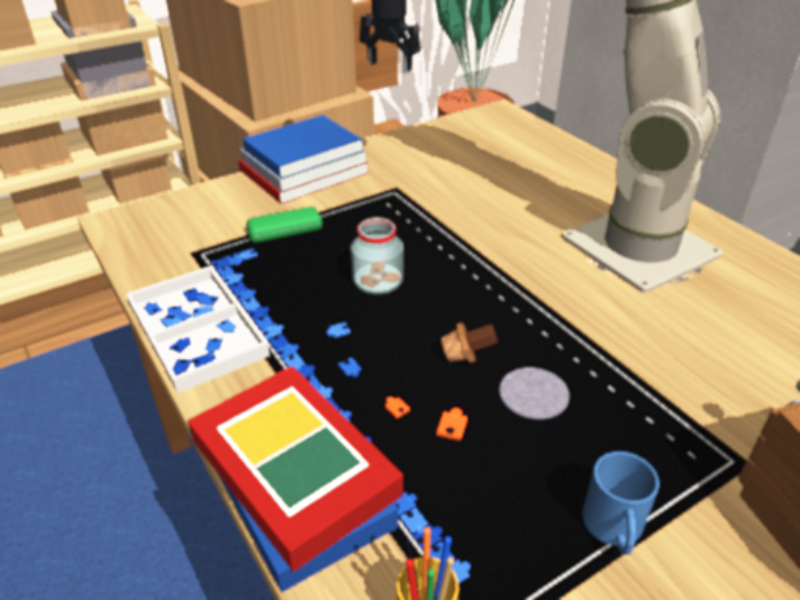

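View pics/top0.png

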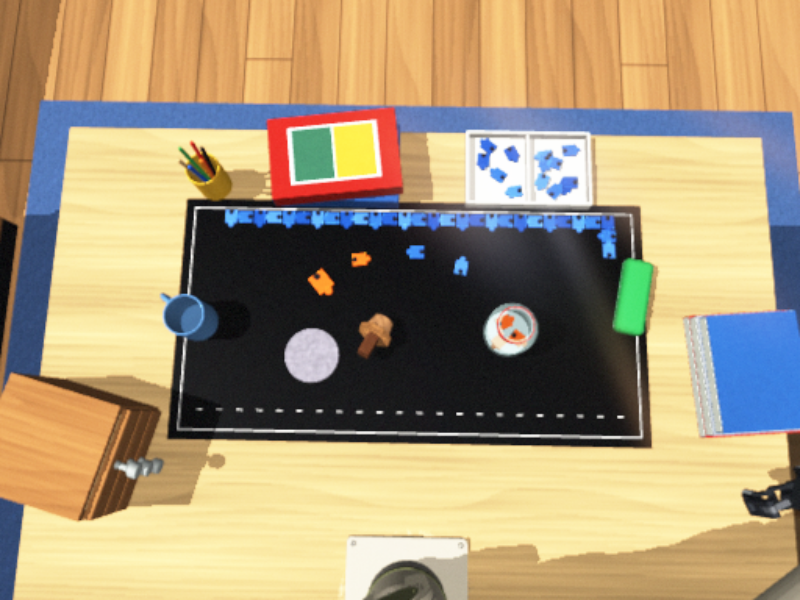

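The top view (800×600 scale) shows the jar at (511,330), the coaster at (312,355) and the stopper at (375,333), its handle toward the robot at (367,346). The two candidates for the orange piece are the larger one at (321,282) and the smaller one at (361,258). The ones in the jar at (512,327) don't count. The scene view shows the same two at (452,424) and (397,406). I'll measure them next.

```bash
cat > m.py <<'E'
from h import *
for n in ("top","scene"):
    c=dict(np.load(n+"0.npz")); P=pts(c); hsv=cv2.cvtColor(c["color"],cv2.COLOR_RGB2HSV); H,S,V=[hsv[...,i].astype(int) for i in range(3)]
    mat=(P[...,0]>.25)&(P[...,0]<.85)&(abs(P[...,1])<.6)&(P[...,2]<.2)
    Ms={"orange":(H>=4)&(H<14)&(S>190)&(V>170),"coaster":(S<50)&(V>90)&(V<220),"red":((H<5)|(H>172))&(S>140)&(V>110),"wood":(H>=3)&(H<20)&(S>70)&(S<=200)&(V>40)}
    for k,M in Ms.items():
        m=(M&mat).astype(np.uint8); N,L,st,ce=cv2.connectedComponentsWithStats(m)
        for i in range(1,N):
            if st[i,4]<30: continue
            q=P[L==i]; z=np.median(q[:,2]); 
            zz={"orange":.006,"coaster":.005}.get(k,z)
            cs,_=cv2.findContours((L==i).astype(np.uint8),cv2.RETR_EXTERNAL,cv2.CHAIN_APPROX_NONE)
            w=np.array([ray(c,u,v,zz)[:2] for u,v in cs[0][:,0]]).astype(np.float32)
            print(n,k,st[i,4],ce[i].round(1),"C",ray(c,*ce[i],zz).round(4),"z",z.round(3),"rect",[np.round(a,4) for a in cv2.minAreaRect(w)])
c=dict(np.load("top0.npz"));P=pts(c)
cr=c["color"][145:245,180:360]; cv2.imwrite("pics/crop0.png",cv2.resize(cr[:,:,::-1],(800,444),interpolation=cv2.INTER_CUBIC))
E
python3 m.py
```

```text
top orange 40 [324.  205.4] C [ 0.537  -0.1959  0.006 ] z 0.013 rect [array([ 0.5368, -0.1951]), array([0.0175, 0.0252]), np.float64(56.5558)]
top coaster 527 [318.4 133.7] C [ 0.7756 -0.18    0.005 ] z 0.004 rect [array([ 0.7741, -0.1557]), array([0.0275, 0.4414]), np.float64(1.055)]
top coaster 80 [122.9 160.2] C [0.6737 0.4571 0.005 ] z 0.002 rect [array([0.6772, 0.4576]), array([0.1849, 0.0068]), np.float64(0.0617)]
top coaster 99 [153.3 132.9] C [0.7684 0.3642 0.005 ] z 0.002 rect [array([0.7685, 0.3617]), array([0.1783, 0.0066]), np.float64(89.2986)]
top coaster 32 [196.5 133.5] C [0.7688 0.2215 0.005 ] z 0.002 rect [array([0.7688, 0.2216]), array([0.0034, 0.0496]), np.float64(1.0531)]
top coaster 45 [227.9 134.4] C [0.7678 0.1181 0.005 ] z 0.002 rect [array([0.7672, 0.1226]), array([0.0034, 0.0956]), np.float64(1.0532)]
top coaster 133 [394.8 142.7] C [ 0.7495 -0.43    0.005 ] z 0.002 rect [array([ 0.75  , -0.4267]), array([0.1473, 0.0743]), np.float64(51.1565)]
top coaster 185 [326.4 210.5] C [ 0.5211 -0.2038  0.005 ] z 0.081 rect [array([ 0.5206, -0.2033]), array([0.1025, 0.
[... 6648 characters left out ...]
4.2775)]
scene wood 120 [290.  269.6] C [0.608  0.1849 0.0097] z 0.01 rect [array([0.6091, 0.185 ]), array([0.0454, 0.0303]), np.float64(39.5542)]
scene wood 38 [273.9 348.4] C [0.8066 0.4027 0.1389] z 0.139 rect [array([0.8062, 0.4015]), array([0.0379, 0.0079]), np.float64(66.147)]
scene wood 944 [244.2 363.2] C [0.8224 0.3276 0.001 ] z 0.001 rect [array([0.8181, 0.3318]), array([0.0852, 0.0644]), np.float64(89.1125)]
scene wood 161 [433.1 370.8] C [0.5217 0.5402 0.0008] z 0.001 rect [array([0.5221, 0.5345]), array([0.0757, 0.0131]), np.float64(89.1702)]
scene wood 147 [285.9 372.6] C [0.8018 0.4334 0.1032] z 0.103 rect [array([0.7973, 0.4319]), array([0.05  , 0.0147]), np.float64(41.7885)]
```

View pics/crop0.png

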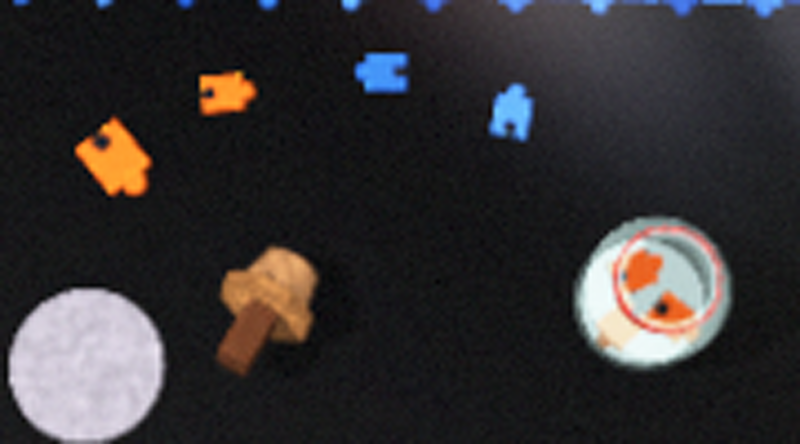

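The smaller orange piece at (253.7,259.9) in the scene view measures about 27×43 mm with blur. That matches 26×38, and the other is about 38×61, so I'm taking the small one. Next are the stopper, jar and piece in detail.

```bash
cat > m2.py <<'E'
from h import *
for n in ("top","scene"):
    c=dict(np.load(n+"0.npz")); P=pts(c); hsv=cv2.cvtColor(c["color"],cv2.COLOR_RGB2HSV); H,S,V=[hsv[...,i].astype(int) for i in range(3)]
    near=(np.hypot(P[...,0]-.5,P[...,1]-.07)<.11)&(V>45)&(S>60)&(P[...,2]>.012)&((H<25)|(H>170))
    for k,m in (("cork",near&(V>150)),("handle",near&(V<135))):
        q=P[m]; zt=np.percentile(q[:,2],[5,50,90,98])
        print(n,k,m.sum(),"mean",q.mean(0).round(4),"z",zt.round(3),np.argwhere(m)[:,::-1].mean(0).round(1))
        if k=="handle":
            d,vv,*_=cv2.fitLine(q[:,:2].astype(np.float32),cv2.DIST_HUBER,0,.01,.01).ravel()[:2],0; print("dir",d,np.degrees(np.arctan2(d[1],d[0])))
            cs,_=cv2.findContours(m.astype(np.uint8),cv2.RETR_EXTERNAL,cv2.CHAIN_APPROX_NONE);k2=max(cs,key=len)
            w=np.array([ray(c,u,v,.047)[:2] for u,v in k2[:,0]]).astype(np.float32); print("rect@.047",cv2.minAreaRect(w))
    a=c["color"].astype(int); red=(a[...,0]-a[...,1]>45)&(a[...,0]-a[...,2]>35)&(H<6)|((H>172)&(S>60)&(a[...,0]>100))
    red&=(np.hypot(P[...,0]-.49,P[...,1]+.2)<.12)
    yy,xx=np.nonzero(red); print(n,"red",len(xx))
    e=cv2.fitEllipse(cv2.convexHull(np.stack([xx,yy],1).astype(np.int32)));print(e,[ray(c,*e[0],z).round(4) for z in (.108,.114,.12)])
    rp=np.array([ray(c,u,v,.114)[:2] for u,v in zip(xx,yy)]).astype(np.float32); print("circle",cv2.minEnclosingCircle(rp))
    g=(P[...,2]>.1)&(P[...,2]<.13)&(np.hypot(P[...,0]-.49,P[...,1]+.2)<.07); print("rim depth pts",g.sum(),(P[g].min(0)+P[g].max(0))/2,P[g].max(0)-P[g].min(0))
c=dict(np.load("scene0.npz"))
for n in ("top","scene"):
    c=dict(np.load(n+"0.npz"));hsv=cv2.cvtColor(c["color"],cv2.COLOR_RGB2HSV);P=pts(c)
    m=(hsv[...,0]<22)&(hsv[...,1]>120)&(hsv[...,2]>110)&(np.hypot(P[...,0]-.66,P[...,1]-.108)<.045)
    cs,_=cv2.findContours(m.astype(np.uint8),cv2.RETR_EXTERNAL,cv2.CHAIN_APPROX_NONE);k=max(cs,key=len)[:,0]
    w=np.array([ray(c,u,v,.005)[:2] for u,v in k]).astype(np.float32);print(n,"piece",cv2.minAreaRect(w),m.sum()); print(w[::4].round(3).tolist())
E
python3 m2.py
```

```text
top cork 223 mean [0.514  0.0655 0.048 ] z [0.03  0.048 0.062 0.066] [241.1 209.2]
top handle 154 mean [0.4828 0.0799 0.0481] z [0.02  0.051 0.06  0.064] [236.1 219.2]
dir [ 0.8574908 -0.5144993] -30.963991
rect@.047 ((0.4791998565196991, 0.08011224865913391), (0.03735858574509621, 0.05624983087182045), 31.531383514404297)
top red 74
((329.7067565917969, 207.3793182373047), (24.12683868408203, 24.53101348876953), 116.73617553710938) [array([ 0.5159, -0.1968,  0.108 ]), array([ 0.515 , -0.1958,  0.114 ]), array([ 0.5141, -0.1948,  0.12  ])]
circle ((0.5148987770080566, -0.1957208663225174), 0.03644586727023125)
rim depth pts 182 [ 0.51413519 -0.19453767  0.11357648] [0.06779365 0.06745002 0.02574086]
scene cork 265 mean [0.5242 0.0764 0.0431] z [0.023 0.043 0.061 0.066] [292.3 220.4]
scene handle 257 mean [0.4849 0.0854 0.0471] z [0.027 0.049 0.059 0.062] [306.7 215.7]
dir [ 0.79722625 -0.6036806 ] -37.13396
rect@.047 ((0.48338866233825684, 0.09079350531101227), (0.09321539849042892, 0.05049216002225876), 65.86395263671875)
scene red 99
((240.79754638671875, 147.57981872558594), (15.9
[... 719 characters left out ...]
28881836, 0.10400000214576721], [0.6539999842643738, 0.09099999815225601], [0.6650000214576721, 0.08500000089406967], [0.6740000247955322, 0.0949999988079071]]
scene piece ((0.6612420678138733, 0.10572520643472672), (0.031075773760676384, 0.046033166348934174), 4.529294967651367) 158
[[0.6589999794960022, 0.08299999684095383], [0.6679999828338623, 0.08900000154972076], [0.6769999861717224, 0.0989999994635582], [0.6759999990463257, 0.11500000208616257], [0.6729999780654907, 0.12800000607967377], [0.6620000004768372, 0.12800000607967377], [0.6480000019073486, 0.125], [0.6470000147819519, 0.11400000005960464], [0.6480000019073486, 0.09799999743700027], [0.6539999842643738, 0.09000000357627869]]
```

Request:
jog_arm(increments=[[0.032,-0.018,0,0,0,-0.125,1],[0.064,-0.035,0,0,0,-0.25,1],[0.096,-0.053,0,0,0,-0.375,1],[0.128,-0.07,0,0,0,-0.5,1],[0.16,-0.088,0,0,0,-0.625,1]])

```text
clock: 0.52
position: [0.3609, -0.4276, 0.256]
ee_rot: [0.868, 0.497, -0.0, -0.0]
ft_force: [1.4, -0.8, -0.2]
grip_width: 0.999
grasp_force: 0.0
```

Request:
jog_arm(increments=[[0.032,-0.005,0,0,0,-0.125,1],[0.064,-0.01,0,0,0,-0.25,1],[0.096,-0.015,0,0,0,-0.375,1],[0.128,-0.02,0,0,0,-0.5,1],[0.16,-0.025,0,0,0,-0.625,1]])

```text
clock: 0.93
position: [0.4208, -0.2773, 0.2561]
ee_rot: [0.673, 0.74, -0.0, -0.0]
ft_force: [0.5, -0.1, 0.1]
grip_width: 0.999
grasp_force: 0.0
```

Request:
jog_arm(increments=[[0.032,0.005,0,0,0,-0.125,1],[0.064,0.01,0,0,0,-0.25,1],[0.096,0.015,0,0,0,-0.375,1],[0.128,0.02,0,0,0,-0.5,1],[0.16,0.025,0,0,0,-0.625,1]])

```text
clock: 1.35
position: [0.4311, -0.1157, 0.2561]
ee_rot: [0.413, 0.911, -0.0, -0.0]
ft_force: [0.4, -0.6, 0.9]
grip_width: 0.999
grasp_force: 0.0
```

```bash
cat >> h.py <<'E'
def frame(az,tilt,xs=1):
    """tool rotation: z tilted by tilt deg from down towards azimuth az; x=xs*(az dir) in the untilted pose"""
    f=np.array([np.cos(np.radians(az)),np.sin(np.radians(az)),0]); k=np.array([0,0,1.]); t=np.radians(tilt)
    z=np.sin(t)*f-np.cos(t)*k; x=xs*(np.cos(t)*f+np.sin(t)*k); return np.stack([x,np.cross(z,x),z],1)
def inc(p,R,at=None):
    o=get_obs(); R0=Rot.from_quat(o["ee_rot"]).as_matrix() if at is None else at[1]; p0=o["position"] if at is None else at[0]
    r=Rot.from_matrix(R0.T@R).as_rotvec(); d=R0.T@(np.array(p)-p0)
    print("inc",d.round(4),r.round(4),"| dist",np.linalg.norm(d).round(3),"deg",np.degrees(np.linalg.norm(r)).round(1))
def st():
    o=get_obs(); R=Rot.from_quat(o["ee_rot"]).as_matrix()
    print("t",round(o["clock"],2),"p",o["position"].round(4),"q",o["joint_pos"].round(2),"f",o["ft_force"].round(1),"w",round(o["grip_width"],3),"gf",round(o["grasp_force"],1)); print("x",R[:,0].round(3),"y",R[:,1].round(3),"z",R[:,2].round(3))
E
python3 - <<'E'
from h import *
st()
f=np.array([.857,-.515,0]); z=frame(-31,50,-1)[:,2]
inc([.42,.03,.256],frame(-31,0,-1)); inc(np.array([.478,.082,.043])-.126*z,frame(-31,50,-1))
E
```

```text
t 1.35 p [ 0.4311 -0.1157  0.2561] q [ 0.76 -0.04 -0.57  1.88 -0.02  1.3   0.91] f [ 0.4 -0.6  0.9] w 0.999 gf 0.0
x [-0.659  0.752  0.   ] y [ 0.752  0.659 -0.   ] z [-0. -0. -1.]
inc [0.117  0.0876 0.    ] [-4.000e-04 -1.000e-04 -3.107e-01] | dist 0.146 deg 17.8
inc [0.2098 0.1361 0.132 ] [-0.1359 -0.8656 -0.2905] | dist 0.283 deg 52.9
```

Request:
jog_arm(increments=[[0.03,0.035,-0.01,0,0,-0.08,1],[0.06,0.07,-0.02,0,0,-0.16,1],[0.09,0.11,-0.03,0,0,-0.24,1],[0.12,0.145,-0.03,0,0,-0.31,1],[0.12,0.145,-0.03,0,0,-0.31,1]])

```text
clock: 1.77
position: [0.4626, 0.073, 0.2871]
ee_rot: [0.266, 0.964, 0.001, 0.001]
ft_force: [-0.3, 0.4, 0.9]
grip_width: 1.001
grasp_force: 0.0
```

Run:
```python
from h import *
st(); c=optics.camera("wrist"); np.savez("w1.npz",**c); print(-c["R"].T@c["t"],c["R"][2])
cv2.imwrite("pics/w1.png",c["color"][:,:,::-1])
```

```text
t 1.77 p [0.4626 0.073  0.2871] q [ 0.55  0.01 -0.79  1.77  0.    1.36  0.79] f [-0.3  0.4  0.9] w 1.001 gf 0.0
x [-0.858  0.514 -0.001] y [0.514 0.858 0.001] z [ 0.002  0.001 -1.   ]
[0.40555785 0.10618427 0.40469478] [ 0.2265177  -0.13303176 -0.96487941]
```

View pics/w1.png

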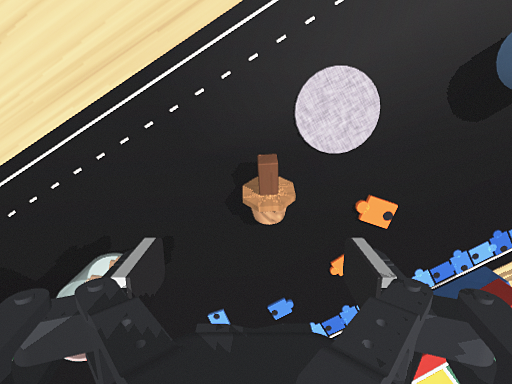

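The wrist view shows the handle running from (268,155) to (268,193) almost upright in the picture, the flange at (268,195) and the coaster at (337,109). The fingers straddle the scene, with the jar hidden at the lower left.

Run:
```python
from h import *
c=dict(np.load("w1.npz")); P=pts(c); hsv=cv2.cvtColor(c["color"],cv2.COLOR_RGB2HSV); H,S,V=[hsv[...,i].astype(int) for i in range(3)]
b=np.zeros(H.shape,bool); b[140:232,235:305]=1; st_=b&(P[...,2]>.012)&(S>60)
print("V hist",np.percentile(V[st_],[5,20,40,60,80,95]))
h=st_&(V<140)&(np.mgrid[0:384,0:512][0]<195)
q=P[h]; d=np.array([-.857,.515]); n=np.array([.515,.857])
s=q[:,:2]@d; t=q[:,:2]@n
# plane-sorted profile: for slices along row
for r in range(152,198,4):
    m=h[r]; u=np.nonzero(m)[0]
    if len(u)>3: print(r,u.min(),u.max(),"mid",P[r,(u.min()+u.max())//2].round(4),"z",P[r,u][:,2].min().round(3),P[r,u][:,2].max().round(3),"w",(np.ptp(P[r,u][:,:2]@n)).round(4),V[r,u].mean().round())
top=h&(np.mgrid[0:384,0:512][0]>166); q=P[top]; A=np.c_[q[:,:2]-q[:,:2].mean(0),np.ones(len(q))]; k=np.linalg.lstsq(A,q[:,2],rcond=None)[0]; print("plane",k,"slope deg",np.degrees(np.arctan(np.hypot(k[0],k[1]))),"az up",np.degrees(np.arctan2(k[1],k[0])), "resid",np.std(A@k-q[:,2]),q.mean(0))
m=((S<50)&(V>90)&(P[...,2]<.015)); m[:50]=0;m[170:]=0;m[:,:280]=0;m[:,395:]=0
cs,_=cv2.findContours(m.astype(np.uint8),cv2.RETR_EXTERNAL,cv2.CHAIN_APPROX_NONE);kk=max(cs,key=len)[:,0]
print("coaster",cv2.minEnclosingCircle(np.array([ray(c,u,v,.005)[:2] for u,v in kk]).astype(np.float32)))
```

```text
V hist [116. 133. 147. 188. 205. 225.]
156 257 276 mid [0.4589 0.0929 0.0453] z 0.041 0.047 w 0.0227 114.0
160 258 277 mid [0.4623 0.0919 0.054 ] z 0.053 0.055 w 0.0224 117.0
168 258 277 mid [0.4697 0.0873 0.0589] z 0.057 0.061 w 0.0222 133.0
172 258 277 mid [0.4743 0.0848 0.0565] z 0.056 0.059 w 0.0224 131.0
176 258 277 mid [0.4785 0.0823 0.0561] z 0.053 0.056 w 0.0227 129.0
180 259 277 mid [0.4842 0.0806 0.0521] z 0.051 0.054 w 0.0218 133.0
184 245 278 mid [0.4845 0.0707 0.0505] z 0.018 0.052 w 0.0412 130.0
188 251 278 mid [0.491  0.0711 0.0493] z 0.027 0.05 w 0.0334 130.0
192 254 277 mid [0.4964 0.0695 0.0478] z 0.035 0.049 w 0.0285 131.0
plane [-1.20507091  0.91632423  0.04886456] slope deg 56.55314711837445 az up 142.75099360776488 resid 0.020253874695634205 [0.48436596 0.07554318 0.04886456]
coaster ((0.4614008367061615, 0.19945263862609863), 0.055276140570640564)
```

Run:
```python
from h import *
hp=np.array([.479,.0825,.043]); R=frame(-29,50,-1); A=hp-.116*R[:,2]; print(A); inc(A+[0,0,.03],R); inc(A,R); inc(hp-.006*R[:,2],R)
```

```text
[0.40128028 0.12558074 0.11756336]
inc [0.0781 0.0104 0.1396] [-0.0118 -0.872  -0.0317] | dist 0.16 deg 50.0
inc [0.0781 0.0103 0.1696] [-0.0118 -0.872  -0.0317] | dist 0.187 deg 50.0
inc [-0.0061  0.0129  0.2404] [-0.0118 -0.872  -0.0317] | dist 0.241 deg 50.0
```

Request:
jog_arm(increments=[[0.02,0.002,0.02,0,-0.12,-0.005,1],[0.04,0.005,0.04,-0.005,-0.24,-0.01,1],[0.06,0.007,0.07,-0.007,-0.36,-0.015,1],[0.07,0.01,0.1,-0.01,-0.48,-0.02,1],[0.078,0.01,0.12,-0.01,-0.6,-0.025,1]])

```text
clock: 2.23
position: [0.4001, 0.118, 0.1644]
ee_rot: [0.245, 0.923, -0.075, 0.288]
ft_force: [-0.1, 1.3, 1.1]
grip_width: 0.998
grasp_force: 0.0
```

Run:
```python
from h import *
st();hp=np.array([.479,.0825,.043]); R=frame(-29,50,-1); A=hp-.116*R[:,2]; inc(A,R)
```

```text
t 2.23 p [0.4001 0.118  0.1644] q [ 0.57 -0.41 -1.2   2.32  0.25  0.74  0.24] f [-0.1  1.3  1.1] w 0.998 gf 0.0
x [-0.714  0.408 -0.569] y [0.495 0.869 0.002] z [ 0.495 -0.28  -0.823]
inc [0.0289 0.0071 0.037 ] [-0.006  -0.2677 -0.0102] | dist 0.047 deg 15.4
```

Run:
```python
from h import *
hp=np.array([.479,.0825,.043]); R=frame(-29,45,-1); inc(hp-.05*R[:,2],R); inc(hp-.006*R[:,2],R)
```

```text
inc [0.0072 0.0076 0.0997] [-0.0056 -0.1804 -0.0104] | dist 0.1 deg 10.4
inc [-0.0007  0.0079  0.1429] [-0.0056 -0.1804 -0.0104] | dist 0.143 deg 10.4
```

Request:
jog_arm(increments=[[0.003,0.003,0.03,0,-0.06,-0.005,1],[0.006,0.006,0.06,-0.005,-0.12,-0.01,1],[0.007,0.008,0.085,-0.005,-0.18,-0.01,1],[0.007,0.008,0.1,-0.005,-0.18,-0.01,1],[0.007,0.008,0.1,-0.005,-0.18,-0.01,1]])

```text
clock: 2.65
position: [0.4171, 0.0807, 0.1039]
ee_rot: [0.239, 0.908, -0.13, 0.319]
ft_force: [0.6, -1.1, 0.3]
grip_width: 1.001
grasp_force: 0.0
```

Run:
```python
from h import *
st();hp=np.array([.479,.0825,.043]); R=frame(-29,45,-1); inc(hp-.006*R[:,2],R)
c=optics.camera("wrist"); cv2.imwrite("pics/w2.png",c["color"][:,:,::-1])
```

```text
t 2.65 p [0.4171 0.0807 0.1039] q [ 0.6   0.11 -1.39  2.37  1.05  0.97 -0.46] f [ 0.6 -1.1  0.3] w 1.001 gf 0.0
x [-0.682  0.35  -0.642] y [ 0.516  0.853 -0.083] z [ 0.518 -0.388 -0.762]
inc [-0.002   0.038   0.0719] [-0.0871 -0.087   0.0282] | dist 0.081 deg 7.2
```

View pics/w2.png

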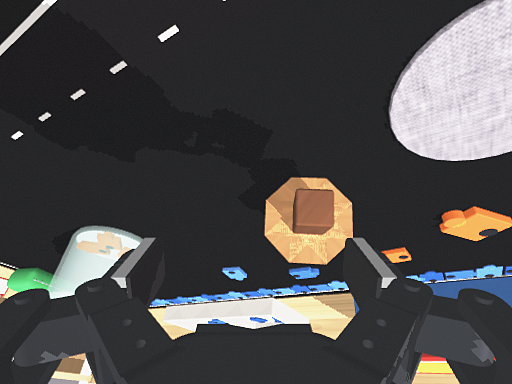

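Request:
jog_arm(increments=[[-0.002,0.012,0.005,-0.03,-0.03,0.01,1],[-0.002,0.024,0.01,-0.06,-0.06,0.02,1],[-0.002,0.036,0.015,-0.087,-0.087,0.028,1],[-0.002,0.038,0.02,-0.087,-0.087,0.028,1],[-0.002,0.038,0.02,-0.087,-0.087,0.028,1]])

```text
clock: 3.12
position: [0.4472, 0.1054, 0.086]
ee_rot: [0.231, 0.896, -0.096, 0.367]
ft_force: [-0.7, -0.2, -0.2]
grip_width: 1.003
grasp_force: 0.0
```

Run:
```python
from h import *
st();hp=np.array([.479,.0825,.043]); R=frame(-29,45,-1); inc(hp-.006*R[:,2],R)
```

```text
t 3.12 p [0.4472 0.1054 0.086 ] q [ 0.39  0.3  -1.26  2.37  1.35  1.07 -0.72] f [-0.7 -0.2 -0.2] w 1.003 gf 0.0
x [-0.624  0.343 -0.702] y [ 0.484  0.875 -0.003] z [ 0.614 -0.342 -0.712]
inc [ 0.0025 -0.0045  0.052 ] [-0.0015 -0.0067  0.0029] | dist 0.052 deg 0.4
```

Request:
jog_arm(increments=[[0.002,-0.004,0.012,0,-0.005,0,1],[0.0025,-0.0045,0.024,0,-0.007,0,1],[0.0025,-0.0045,0.036,0,-0.007,0,1],[0.0025,-0.0045,0.048,0,-0.007,0,1],[0.0025,-0.0045,0.052,0,-0.007,0,1]])

```text
clock: 3.53
position: [0.4763, 0.0831, 0.0481]
ee_rot: [0.231, 0.894, -0.098, 0.371]
ft_force: [0.2, 0.2, -0.3]
grip_width: 0.997
grasp_force: 0.0
```

Run:
```python
from h import *
st();hp=np.array([.479,.0825,.043]); R=frame(-29,45,-1); inc(hp-.006*R[:,2],R)
c=optics.camera("wrist"); P=pts(c); np.savez("w3.npz",**c); cv2.imwrite("pics/w3.png",c["color"][:,:,::-1])
print(proj(c,hp))
```

```text
t 3.53 p [0.4763 0.0831 0.0481] q [ 0.34  0.45 -1.11  2.37  1.55  1.1  -0.81] f [ 0.2  0.2 -0.3] w 0.997 gf 0.0
x [-0.617  0.341 -0.709] y [ 0.486  0.874 -0.003] z [ 0.619 -0.346 -0.705]
inc [ 0.0018  0.0008 -0.0005] [-0.0031  0.0025  0.0006] | dist 0.002 deg 0.2
[256.53812257 258.08490381]
```

View pics/w3.png

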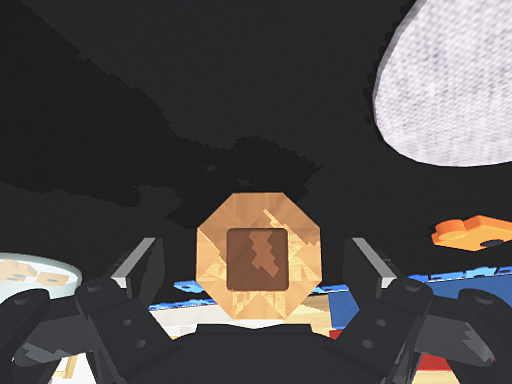

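The handle is centred between the pads (square about (257,259), columns 226–289, pads at 160 and 350) and square to them. I'm closing on it.

Request:
jog_arm(increments=[[0,0,0,0,0,0,-1],[0,0,0,0,0,0,-1],[0,0,0,0,0,0,-1],[0,0,0,0,0,0,-1],[0,0,0,0,0,0,-1]], grip_force=40)

```text
clock: 4.0
position: [0.476, 0.0849, 0.0484]
ee_rot: [0.23, 0.894, -0.096, 0.372]
ft_force: [-0.4, -0.3, 0.4]
grip_width: 0.301
grasp_force: 0.1
```

Request:
jog_arm(increments=[[0,0,0,0,0,0,-1],[0,0,0,0,0,0,-1],[0,0,0,0,0,0,-1],[0,0,0,0,0,0,-1],[0,0,0,0,0,0,-1]])

```text
clock: 4.42
position: [0.4761, 0.085, 0.0483]
ee_rot: [0.23, 0.894, -0.096, 0.372]
ft_force: [-2.8, 0.0, 5.7]
grip_width: 0.276
grasp_force: 45.5
```

Run:
```python
from h import *
st()
# stand: target grasp point on coaster axis; tool tilt -25 (az dir reversed). various az options
G=np.array([.461,.1995,.005+.067]);
o=get_obs();R0=Rot.from_quat(o["ee_rot"]).as_matrix()
for az in (-29,0,24):
    R=frame(az,-25,-1); print(az); inc(G-.006*R[:,2]+[0,0,.06],R); inc(G-.006*R[:,2]+[0,0,.002],R)
print("lift");inc(o["position"]+[0,0.03,.08],frame(-29,10,-1))
```

```text
t 4.42 p [0.4761 0.085  0.0483] q [ 0.34  0.45 -1.11  2.37  1.56  1.1  -0.81] f [-2.8  0.   5.7] w 0.276 gf 45.5
x [-0.617  0.34  -0.71 ] y [ 0.484  0.875 -0.001] z [ 0.621 -0.344 -0.704]
-29
inc [-0.0168  0.0928 -0.1097] [-3.0000e-04  1.2254e+00  1.5000e-03] | dist 0.145 deg 70.2
inc [ 0.0244  0.0929 -0.0689] [-3.0000e-04  1.2254e+00  1.5000e-03] | dist 0.118 deg 70.2
0
inc [-0.0165  0.0941 -0.11  ] [-0.0948  1.1978 -0.5287] | dist 0.146 deg 75.2
inc [ 0.0246  0.0941 -0.0691] [-0.0948  1.1978 -0.5287] | dist 0.119 deg 75.2
24
inc [-0.0161  0.0949 -0.1105] [-0.1725  1.1324 -0.965 ] | dist 0.146 deg 85.8
inc [ 0.0251  0.0949 -0.0696] [-0.1725  1.1324 -0.965 ] | dist 0.12 deg 85.8
lift
inc [-0.0466  0.0262 -0.0667] [2.000e-04 6.146e-01 1.500e-03] | dist 0.085 deg 35.2
```

Request:
jog_arm(increments=[[-0.014,0,-0.014,0,0,0,-1],[-0.028,0,-0.028,0,0.08,0,-1],[-0.042,0,-0.042,0,0.2,0,-1],[-0.057,0.005,-0.056,0,0.32,0,-1],[-0.057,0.01,-0.056,0,0.44,0,-1]])

```text
clock: 4.83
position: [0.4791, 0.0906, 0.1249]
ee_rot: [0.244, 0.941, -0.065, 0.225]
ft_force: [-0.2, -0.0, -1.9]
grip_width: 0.277
grasp_force: 44.7
```

Run:
```python
from h import *
st()
G=np.array([.461,.1995,.005+.067]);
for az in (-29,0,):
    R=frame(az,-25,-1); print(az); inc(G-.006*R[:,2]+[0,0,.06],R)
```

```text
t 4.83 p [0.4791 0.0906 0.1249] q [ 0.81  0.18 -1.39  2.18  0.82  0.88 -0.02] f [-0.2 -0.  -1.9] w 0.277 gf 44.7
x [-0.779  0.431 -0.455] y [ 0.489  0.872 -0.012] z [ 0.391 -0.232 -0.891]
-29
inc [ 0.0531  0.086  -0.0423] [-0.0128  0.9083 -0.0051] | dist 0.11 deg 52.0
0
inc [ 0.0534  0.0872 -0.0425] [-0.0219  0.8848 -0.5285] | dist 0.111 deg 59.1
```

Request:
jog_arm(increments=[[0,0.01,-0.01,0,0.1,-0.05,-1],[0.01,0.03,-0.02,-0.005,0.2,-0.11,-1],[0.02,0.05,-0.03,-0.007,0.3,-0.16,-1],[0.035,0.07,-0.04,-0.01,0.4,-0.22,-1],[0.05,0.085,-0.045,-0.01,0.5,-0.28,-1]])

```text
clock: 5.25
position: [0.4653, 0.1977, 0.1409]
ee_rot: [0.119, 0.992, -0.027, -0.026]
ft_force: [0.8, 1.1, -0.1]
grip_width: 0.273
grasp_force: 44.7
```

Run:
```python
from h import *
st()
G=np.array([.461,.1995,.005+.067]);
for az in (-20,0,):
    R=frame(az,-25,-1); print(az); inc(G-.006*R[:,2]+[0,0,.04],R)
```

```text
t 5.25 p [0.4653 0.1977 0.1409] q [ 0.55  0.59 -1.33  1.81  0.59  1.31  0.38] f [ 0.8  1.1 -0.1] w 0.273 gf 44.7
x [-0.97   0.239  0.045] y [ 0.236  0.97  -0.061] z [-0.058 -0.048 -0.997]
-20
inc [0.001  0.0018 0.0235] [-0.0858  0.394   0.0937] | dist 0.024 deg 23.7
0
inc [0.0011 0.0027 0.0235] [-0.0018  0.382  -0.2473] | dist 0.024 deg 26.1
```

Request:
jog_arm(increments=[[0,0,0.004,-0.015,0.1,-0.03,-1],[0,0,0.008,-0.03,0.2,-0.06,-1],[0.001,0.001,0.012,-0.04,0.3,-0.08,-1],[0.001,0.002,0.02,-0.05,0.39,-0.1,-1],[0.001,0.002,0.023,-0.05,0.39,-0.1,-1]])

```text
clock: 5.67
position: [0.4644, 0.1958, 0.114]
ee_rot: [0.077, 0.973, 0.022, -0.218]
ft_force: [-0.2, -0.4, -0.7]
grip_width: 0.274
grasp_force: 44.6
```

Run:
```python
from h import *
st()
G=np.array([.461,.1995,.005+.067]); o=get_obs(); R=Rot.from_quat(o["ee_rot"]).as_matrix()
az=np.degrees(np.arctan2(-R[1,0],-R[0,0])); print("az",az); Rg=frame(az,-25,-1); inc(G-.006*Rg[:,2]+[0,0,.04],Rg); inc(G-.006*Rg[:,2]+[0,0,.003],Rg)
c=optics.camera("scene"); np.savez("s1.npz",**c)
u,v=proj(c,G+[0,0,.04]).astype(int); cr=c["color"][v-60:v+90,u-80:u+80]; cv2.imwrite("pics/s1.png",cv2.resize(cr[:,:,::-1],(640,600),interpolation=cv2.INTER_CUBIC))
gp=o["position"]+.006*R[:,2]
for k in (-.067,.019): print(proj(c,gp+[0,0,k])-[u-80,v-60])
```

```text
t 5.67 p [0.4644 0.1958 0.114 ] q [ 0.5   0.87 -1.25  1.6   0.47  1.53  0.58] f [-0.2 -0.4 -0.7] w 0.274 gf 44.6
x [-0.893  0.14   0.427] y [0.159 0.987 0.01 ] z [-0.42   0.077 -0.904]
az -8.883401241192118
inc [ 0.0028  0.0032 -0.0024] [ 0.0108 -0.0051 -0.    ] | dist 0.005 deg 0.7
inc [-0.013   0.0028  0.031 ] [ 0.0108 -0.0051 -0.    ] | dist 0.034 deg 0.7
[75.7796139  81.29048284]
[80.13029085 54.77531722]
```

View pics/s1.png

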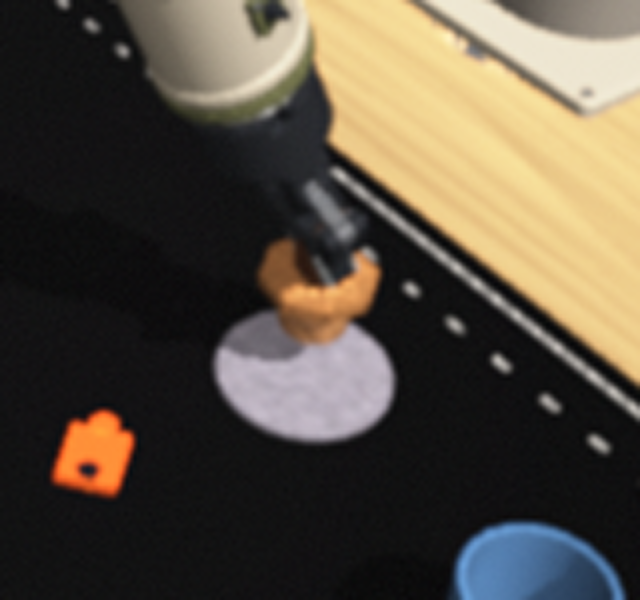

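The crop shows the stopper upright in the gripper over the coaster, its base at about (315,338) and the coaster centre at about (305,375). I'm lowering it.

Request:
jog_arm(increments=[[-0.003,0.003,0.008,0.01,-0.005,0,-1],[-0.006,0.003,0.016,0.01,-0.005,0,-1],[-0.01,0.003,0.024,0.01,-0.005,0,-1],[-0.013,0.003,0.031,0.01,-0.005,0,-1],[-0.013,0.003,0.031,0.01,-0.005,0,-1]])

```text
clock: 6.13
position: [0.462, 0.2005, 0.0825]
ee_rot: [0.074, 0.974, 0.015, -0.212]
ft_force: [0.5, 0.1, -1.0]
grip_width: 0.278
grasp_force: 44.7
```

Run:
```python
from h import *
st()
c=optics.camera("scene");P=pts(c);hsv=cv2.cvtColor(c["color"],cv2.COLOR_RGB2HSV);H,S,V=[hsv[...,i].astype(int) for i in range(3)]
m=(H<25)&(S>70)&(V>90)&(np.hypot(P[...,0]-.461,P[...,1]-.2)<.06)&(P[...,2]<.09)&(P[...,2]>.003)
q=P[m]; print(m.sum(),q.min(0),q.max(0),np.median(q,0))
# flange upper face plane
t=m&(P[...,2]>.035)
q=P[t]; q=q[q[:,2]>np.percentile(q[:,2],55)]; A=np.c_[q[:,:2]-q[:,:2].mean(0),np.ones(len(q))]; k=np.linalg.lstsq(A,q[:,2],rcond=None)[0]; print("flange plane",k,q.mean(0),len(q))
c=optics.camera("wrist"); P=pts(c); np.savez("w4.npz",**c); cv2.imwrite("pics/w4.png",c["color"][:,:,::-1])
```

```text
t 6.13 p [0.462  0.2005 0.0825] q [ 0.47  0.9  -1.22  1.63  0.51  1.48  0.57] f [ 0.5  0.1 -1. ] w 0.278 gf 44.7
x [-0.9    0.137  0.415] y [ 0.15   0.989 -0.001] z [-0.41   0.061 -0.91 ]
411 [0.42255503 0.14626486 0.00488959] [0.49079384 0.23540301 0.08435091] [0.46888569 0.21477436 0.05302253]
flange plane [-0.02220082  0.04522097  0.05624725] [0.46248506 0.20832274 0.05624725] 149
```

View pics/w4.png

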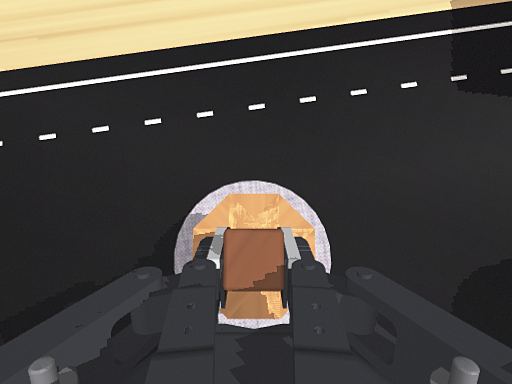

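The wrist view shows the handle held square at (253,260), with the flange ringed evenly by the coaster, so the stopper is centred. I'll creep down.

Request:
jog_arm(increments=[[-0.0006,0,0.0014,0,0,0,-1],[-0.0012,0,0.0027,0,0,0,-1],[-0.0015,0,0.0034,0,0,0,-1],[-0.0019,0,0.0041,0,0,0,-1],[-0.0019,0,0.0041,0,0,0,-1]])

```text
clock: 6.65
position: [0.4627, 0.201, 0.0792]
ee_rot: [0.074, 0.974, 0.016, -0.212]
ft_force: [0.9, 0.3, -0.6]
grip_width: 0.274
grasp_force: 44.7
```

Request:
jog_arm(increments=[[-0.0002,0,0.0005,0,0,0,-1],[-0.0004,0,0.0009,0,0,0,-1],[-0.0004,0,0.0009,0,0,0,-1]])

```text
clock: 6.9
position: [0.4627, 0.201, 0.0782]
ee_rot: [0.074, 0.974, 0.016, -0.212]
ft_force: [0.8, 0.7, 0.1]
grip_width: 0.274
grasp_force: 44.7
```

```bash
python3 -c "
from h import *
st()"
```

```text
t 6.9 p [0.4627 0.201  0.0782] q [ 0.47  0.9  -1.22  1.63  0.51  1.48  0.57] f [0.8 0.7 0.1] w 0.274 gf 44.7
x [-0.9    0.137  0.415] y [0.151 0.989 0.001] z [-0.41   0.063 -0.91 ]
```

Nominal contact is at about 0.0775. I'll go down in smaller steps until there is a force.

Request:
jog_arm(increments=[[-0.0002,0,0.0005,0,0,0,-1],[-0.0004,0,0.0009,0,0,0,-1],[-0.0004,0,0.0009,0,0,0,-1]])

```text
clock: 7.15
position: [0.4627, 0.201, 0.0772]
ee_rot: [0.074, 0.974, 0.016, -0.212]
ft_force: [0.1, -0.8, -0.8]
grip_width: 0.274
grasp_force: 44.7
```

Request:
jog_arm(increments=[[-0.0002,0,0.0005,0,0,0,-1],[-0.0004,0,0.0009,0,0,0,-1],[-0.0004,0,0.0009,0,0,0,-1]])

```text
clock: 7.4
position: [0.4627, 0.201, 0.0762]
ee_rot: [0.074, 0.974, 0.016, -0.212]
ft_force: [-0.5, -0.5, -0.8]
grip_width: 0.273
grasp_force: 44.7
```

```bash
python3 -c "
from h import *
st()"
```

```text
t 7.4 p [0.4627 0.201  0.0762] q [ 0.47  0.91 -1.22  1.63  0.51  1.47  0.57] f [-0.5 -0.5 -0.8] w 0.273 gf 44.7
x [-0.9    0.137  0.415] y [0.151 0.989 0.001] z [-0.41   0.063 -0.91 ]
```

Request:
jog_arm(increments=[[-0.0002,0,0.0005,0,0,0,-1],[-0.0004,0,0.0009,0,0,0,-1],[-0.0004,0,0.0009,0,0,0,-1]])

```text
clock: 7.65
position: [0.4627, 0.201, 0.0753]
ee_rot: [0.074, 0.974, 0.016, -0.212]
ft_force: [1.3, -0.4, -0.3]
grip_width: 0.273
grasp_force: 44.7
```

Request:
jog_arm(increments=[[-0.0002,0,0.0005,0,0,0,-1],[-0.0004,0,0.0009,0,0,0,-1],[-0.0004,0,0.0009,0,0,0,-1]])

```text
clock: 7.9
position: [0.4627, 0.2011, 0.0746]
ee_rot: [0.074, 0.974, 0.016, -0.212]
ft_force: [-1.1, -0.2, 3.4]
grip_width: 0.278
grasp_force: 45.1
```

Request:
jog_arm(increments=[[-0.0002,0,0.0005,0,0,0,-1],[-0.0004,0,0.0009,0,0,0,-1],[-0.0004,0,0.0009,0,0,0,-1]])

```text
clock: 8.15
position: [0.4626, 0.2012, 0.0746]
ee_rot: [0.074, 0.974, 0.016, -0.212]
ft_force: [-1.4, -3.0, 13.1]
grip_width: 0.277
grasp_force: 46.3
```

Request:
jog_arm(increments=[[0.0004,0,-0.0008,0,0,0,-1],[0.0004,0,-0.0008,0,0,0,0.0],[0.0004,0,-0.0008,0,0,0,0.3],[0.0004,0,-0.0008,0,0,0,1],[0.0004,0,-0.0008,0,0,0,1]])

```text
clock: 8.57
position: [0.4626, 0.201, 0.0741]
ee_rot: [0.074, 0.974, 0.016, -0.212]
ft_force: [0.3, 0.1, -0.2]
grip_width: 0.829
grasp_force: 0.0
```

Request:
jog_arm(increments=[[0.0004,0,-0.0008,0,0,0,1],[0.0004,0,-0.0008,0,0,0,1],[0.0004,0,-0.0008,0,0,0,1]])

```text
clock: 8.82
position: [0.4626, 0.2011, 0.0752]
ee_rot: [0.074, 0.974, 0.016, -0.212]
ft_force: [-0.2, -0.1, -0.1]
grip_width: 1.004
grasp_force: 0.0
```

Run:
```python
from h import *
st()
c=optics.camera("wrist"); np.savez("w5.npz",**c); cv2.imwrite("pics/w5.png",c["color"][:,:,::-1]); P=pts(c)
hsv=cv2.cvtColor(c["color"],cv2.COLOR_RGB2HSV);H,S,V=[hsv[...,i].astype(int) for i in range(3)]
d=(P[...,2]>.075)&(P[...,2]<.105)&(H<25)&(S>60)&(np.hypot(P[...,0]-.461,P[...,1]-.2)<.035)
q=P[d]; print("handle top",d.sum(),q.mean(0).round(4),np.percentile(q[:,2],[10,50,90]).round(4)); t=q[q[:,2]>.085]
A=np.c_[t[:,:2]-t[:,:2].mean(0),np.ones(len(t))]; print(np.linalg.lstsq(A,t[:,2],rcond=None)[0],len(t)); print(cv2.minAreaRect(t[:,:2].astype(np.float32)))
o=get_obs();R=Rot.from_quat(o["ee_rot"]).as_matrix(); inc(o["position"]-.09*R[:,2]+[0,0,.03],frame(-8.7,0,-1))
```

```text
t 8.82 p [0.4626 0.2011 0.0752] q [ 0.47  0.91 -1.22  1.63  0.51  1.47  0.57] f [-0.2 -0.1 -0.1] w 1.004 gf 0.0
x [-0.9    0.137  0.415] y [0.151 0.989 0.001] z [-0.41   0.063 -0.91 ]
handle top 3786 [0.4579 0.2012 0.0909] [0.0899 0.0909 0.0918]
[0.00251118 0.00244536 0.09086007] 3786
((0.4578729569911957, 0.2012195587158203), (0.024151017889380455, 0.02411343902349472), 81.40370178222656)
inc [ 0.0124  0.     -0.1173] [ 0.0005 -0.4275  0.0006] | dist 0.118 deg 24.5
```

The stopper stands free and level at (0.458,0.201), with its top at 0.091. I'll back out along the tool axis and go to the piece.

Request:
jog_arm(increments=[[0,0,-0.02,0,0,0,1],[0,0,-0.05,0,0,0,1],[0,0,-0.085,0,0,0,1],[0,0,-0.12,0,0,0,1],[0,0,-0.14,0,-0.05,0,1]])

```text
clock: 9.28
position: [0.5222, 0.1916, 0.2048]
ee_rot: [0.076, 0.979, 0.016, -0.187]
ft_force: [0.8, -0.1, 0.1]
grip_width: 1.004
grasp_force: 0.0
```

Run:
```python
from h import *
st(); inc([.58,.15,.22],frame(135,0)); inc([.645,.11,.2],frame(100,0))
```

```text
t 9.28 p [0.5222 0.1916 0.2048] q [ 0.45  0.82 -1.27  1.4   0.47  1.69  0.62] f [ 0.8 -0.1  0.1] w 1.004 gf 0.0
x [-0.919  0.142  0.368] y [0.154 0.988 0.002] z [-0.364  0.059 -0.93 ]
inc [-0.0534 -0.0322 -0.0376] [-0.117  -0.3654  0.6239] | dist 0.073 deg 42.0
inc [-0.1262 -0.0618 -0.0449] [-0.2323 -0.3287  1.2268] | dist 0.147 deg 74.0
```

Request:
jog_arm(increments=[[-0.01,-0.006,-0.01,-0.02,-0.06,0.1,1],[-0.02,-0.012,-0.02,-0.04,-0.12,0.2,1],[-0.03,-0.018,-0.03,-0.06,-0.18,0.3,1],[-0.04,-0.025,-0.035,-0.08,-0.24,0.41,1],[-0.053,-0.032,-0.038,-0.1,-0.3,0.52,1]])

```text
clock: 9.7
position: [0.5784, 0.1507, 0.2193]
ee_rot: [0.334, 0.942, 0.004, -0.033]
ft_force: [-0.6, 0.3, -1.7]
grip_width: 0.997
grasp_force: 0.0
```

Run:
```python
from h import *
st(); inc([.645,.11,.19],frame(101,0))
```

```text
t 9.7 p [0.5784 0.1507 0.2193] q [ 0.53  0.62 -1.2   1.5   0.52  1.45  0.21] f [-0.6  0.3 -1.7] w 0.997 gf 0.0
x [-0.775  0.629  0.064] y [ 0.629  0.777 -0.015] z [-0.059  0.029 -0.998]
inc [-0.0791  0.0107  0.0241] [-0.0367 -0.0567  0.6974] | dist 0.083 deg 40.1
```

Request:
jog_arm(increments=[[-0.016,0.002,0.005,-0.007,-0.01,0.12,1],[-0.032,0.004,0.01,-0.014,-0.02,0.24,1],[-0.048,0.006,0.015,-0.02,-0.03,0.36,1],[-0.064,0.009,0.02,-0.03,-0.045,0.48,1],[-0.079,0.011,0.024,-0.037,-0.057,0.6,1]])

```text
clock: 10.12
position: [0.6451, 0.1104, 0.1884]
ee_rot: [0.598, 0.801, 0.001, -0.001]
ft_force: [-1.1, 0.1, -0.5]
grip_width: 0.997
grasp_force: 0.0
```

```bash
cat > m3.py <<'E'
from h import *
st()
c=optics.camera("wrist"); np.savez("w6.npz",**c); hsv=cv2.cvtColor(c["color"],cv2.COLOR_RGB2HSV); P=pts(c)
m=(hsv[...,0]<20)&(hsv[...,1]>140)&(hsv[...,2]>110)&(np.hypot(P[...,0]-.662,P[...,1]-.106)<.04)&(P[...,2]<.02)
cs,_=cv2.findContours(m.astype(np.uint8),cv2.RETR_EXTERNAL,cv2.CHAIN_APPROX_NONE);k=max(cs,key=len)[:,0]
w=np.array([ray(c,u,v,.006)[:2] for u,v in k]).astype(np.float32);r=cv2.minAreaRect(w); print("piece",r,len(k),k.min(0),k.max(0))
b=cv2.boxPoints(r); print(b.round(4).tolist())
f=np.zeros(m.shape,np.uint8); cv2.drawContours(f,[k.reshape(-1,1,2)],-1,1,-1); yy,xx=np.nonzero(f); mc=np.array([ray(c,u,v,.006)[:2] for u,v in zip(xx,yy)]).mean(0); print("area centroid",mc, "z",np.median(P[m][:,2]))
E
python3 m3.py
```

```text
t 10.12 p [0.6451 0.1104 0.1884] q [ 0.44  0.64 -1.    1.42  0.54  1.37 -0.29] f [-1.1  0.1 -0.5] w 0.997 gf 0.0
x [-0.285  0.959  0.003] y [ 0.959  0.285 -0.001] z [-0.001  0.003 -1.   ]
piece ((0.6627839207649231, 0.10553578287363052), (0.02664804644882679, 0.039499785751104355), 5.638040542602539) 111 [255 167] [285 205]
[[0.647599995136261, 0.12389999628067017], [0.6514999866485596, 0.08460000157356262], [0.6779999732971191, 0.08720000088214874], [0.6740999817848206, 0.1264999955892563]]
area centroid [0.66252062 0.10798514] z 0.0059554405392931095
```

Run:
```python
from h import *
inc([.6624,.1095,.05],frame(95.6,0)); inc([.6624,.1095,.028],frame(95.6,0))
```

```text
inc [-0.0036  0.0157  0.1373] [-0.0008 -0.0014  0.1803] | dist 0.138 deg 10.3
inc [-0.0036  0.0157  0.1593] [-0.0008 -0.0014  0.1803] | dist 0.16 deg 10.3
```

Request:
jog_arm(increments=[[-0.003,0.01,0.03,0,0,0.09,0],[-0.0036,0.0157,0.065,0,0,0.18,0],[-0.0036,0.0157,0.1,0,0,0.18,0],[-0.0036,0.0157,0.13,0,0,0.18,0],[-0.0036,0.0157,0.137,0,0,0.18,0]])

```text
clock: 10.58
position: [0.6573, 0.1121, 0.0466]
ee_rot: [0.664, 0.748, -0.002, -0.004]
ft_force: [-0.7, 0.0, -0.4]
grip_width: 0.499
grasp_force: 0.0
```

Run:
```python
from h import *
st(); inc([.6624,.1095,.028],frame(95.6,0))
c=optics.camera("wrist"); cv2.imwrite("pics/w7.png",c["color"][:,:,::-1])
```

```text
t 10.58 p [0.6573 0.1121 0.0466] q [ 0.36  0.79 -0.88  1.5   0.63  1.17 -0.51] f [-0.7  0.  -0.4] w 0.499 gf 0.0
x [-0.118  0.993  0.003] y [ 0.993  0.118 -0.009] z [-0.009  0.002 -1.   ]
inc [-0.0032  0.0049  0.0185] [-0.0089 -0.0031  0.0203] | dist 0.019 deg 1.3
```

View pics/w7.png

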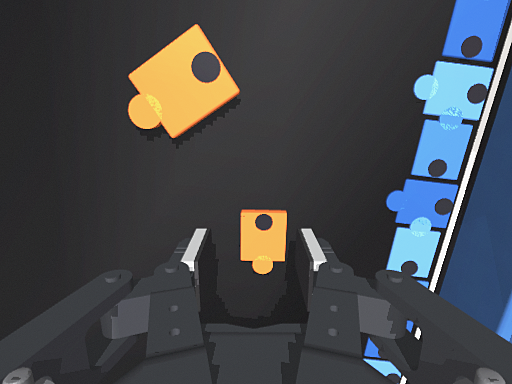

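The small piece is at (264,236), square to the pads. The pads are centred at about column 254, so it needs the 5 mm shift already worked out.

Request:
jog_arm(increments=[[-0.002,0.003,0.004,-0.005,-0.003,0.02,0],[-0.0032,0.0049,0.009,-0.009,-0.003,0.02,0],[-0.0032,0.0049,0.014,-0.009,-0.003,0.02,0],[-0.0032,0.0049,0.0175,-0.009,-0.003,0.02,0],[-0.0032,0.0049,0.0185,-0.009,-0.003,0.02,0]])

```text
clock: 11.05
position: [0.6657, 0.1099, 0.0335]
ee_rot: [0.673, 0.74, 0.003, 0.002]
ft_force: [-0.4, -0.3, -0.0]
grip_width: 0.5
grasp_force: 0.0
```

Request:
jog_arm(increments=[[0,0,0,0,0,0,-1],[0,0,0,0,0,0,-1],[0,0,0,0,0,0,-1],[0,0,0,0,0,0,-1],[0,0,0,0,0,0,-1]], grip_force=30)

```text
clock: 11.47
position: [0.6656, 0.11, 0.0335]
ee_rot: [0.673, 0.74, 0.003, 0.002]
ft_force: [0.0, 0.3, 0.1]
grip_width: -0.001
grasp_force: 0.0
```

Run:
```python
from h import *
st()
```

```text
t 11.47 p [0.6656 0.11   0.0335] q [ 0.36  0.81 -0.86  1.49  0.65  1.13 -0.53] f [0.  0.3 0.1] w -0.001 gf 0.0
x [-0.095  0.996  0.   ] y [0.995 0.095 0.008] z [ 0.008  0.001 -1.   ]
```

The tool stopped about 5.5 mm high and the fingers closed above the piece. I'll reopen and go lower.

Request:
jog_arm(increments=[[-0.0005,-0.003,0,-0.002,0.008,0.0,0],[-0.0005,-0.003,0,-0.002,0.008,0.0,0],[-0.0005,-0.003,0,-0.002,0.008,0.0,0],[-0.0005,-0.003,0,-0.002,0.008,0.0,0]])

```text
clock: 11.8
position: [0.6626, 0.109, 0.0333]
ee_rot: [0.673, 0.74, 0.006, 0.0]
ft_force: [-0.0, -0.2, 0.9]
grip_width: 0.5
grasp_force: 0.0
```

```bash
sed -i 's/<.04)&(P/<.03)\&(P/' m3.py; python3 m3.py
python3 - <<'E'
from h import *
inc([.6624,.1095,.0275],frame(95.6,0))
E
```

```text
t 11.8 p [0.6626 0.109  0.0333] q [ 0.37  0.8  -0.87  1.51  0.65  1.13 -0.53] f [-0.  -0.2  0.9] w 0.5 gf 0.0
x [-0.094  0.995  0.008] y [0.995 0.094 0.009] z [ 0.009  0.009 -1.   ]
piece ((0.6628170609474182, 0.10592815279960632), (0.026120807975530624, 0.03939792513847351), 5.203769207000732) 222 [228 211] [278 280]
[[0.6480000019073486, 0.12439999729394913], [0.6516000032424927, 0.08510000258684158], [0.6776000261306763, 0.08749999850988388], [0.6740000247955322, 0.1266999989748001]]
area centroid [0.66258647 0.10868363] z 0.0059501564507390935
inc [ 0.0004 -0.0002  0.0058] [ 0.0094 -0.0084 -0.0032] | dist 0.006 deg 0.7
```

Request:
jog_arm(increments=[[0.0002,0,0.003,0.009,-0.008,-0.003,0],[0.0004,0,0.0055,0.009,-0.008,-0.003,0],[0.0004,0,0.006,0.009,-0.008,-0.003,0],[0.0004,0,0.006,0.009,-0.008,-0.003,0]])

```text
clock: 12.18
position: [0.6624, 0.1099, 0.0268]
ee_rot: [0.672, 0.741, 0.0, -0.0]
ft_force: [0.2, 0.2, -0.8]
grip_width: 0.5
grasp_force: 0.0
```

Request:
jog_arm(increments=[[0,0,0,0,0,0,-1],[0,0,0,0,0,0,-1],[0,0,0,0,0,0,-1],[0,0,0,0,0,0,-1],[0,0,0,0,0,0,-1]], grip_force=30)

```text
clock: 12.6
position: [0.6627, 0.1097, 0.0274]
ee_rot: [0.672, 0.741, 0.0, 0.0]
ft_force: [0.4, 0.1, 0.8]
grip_width: 0.287
grasp_force: 29.5
```

Request:
jog_arm(increments=[[0,0,0,0,0,0,-1],[0,0,-0.01,0,0,0,-1],[0,0,-0.03,0,0,0,-1],[0,0,-0.06,0,0,0,-1],[0,0,-0.1,0,0,0,-1]])

```text
clock: 13.02
position: [0.6612, 0.1091, 0.1266]
ee_rot: [0.672, 0.741, -0.001, -0.001]
ft_force: [1.5, -0.5, 0.2]
grip_width: 0.288
grasp_force: 29.5
```

Run:
```python
from h import *
st()
```

```text
t 13.02 p [0.6612 0.1091 0.1266] q [ 0.39  0.71 -0.92  1.44  0.57  1.28 -0.48] f [ 1.5 -0.5  0.2] w 0.288 gf 29.5
x [-0.098  0.995  0.   ] y [ 0.995  0.098 -0.004] z [-0.004 -0.    -1.   ]
```

Request:
jog_arm(increments=[[-0.02,-0.01,-0.03,0,0,0,-1],[-0.055,-0.03,-0.06,0,0,0,-1],[-0.09,-0.05,-0.075,0,0,0,-1],[-0.125,-0.07,-0.08,0,0,0,-1],[-0.16,-0.09,-0.08,0,0,0,-1]])

```text
clock: 13.43
position: [0.5912, -0.0529, 0.2096]
ee_rot: [0.671, 0.741, 0.001, 0.001]
ft_force: [1.2, -1.4, 0.5]
grip_width: 0.294
grasp_force: 29.5
```

Request:
jog_arm(increments=[[-0.025,-0.015,0,0,0,0,-1],[-0.05,-0.03,0,0,0,0,-1],[-0.06,-0.04,0,0,0,0,-1],[-0.06,-0.04,0,0,0,0,-1]])

```text
clock: 13.77
position: [0.5558, -0.1199, 0.2073]
ee_rot: [0.674, 0.739, -0.001, 0.0]
ft_force: [0.7, -0.4, -0.5]
grip_width: 0.293
grasp_force: 29.5
```

```bash
cat > m4.py <<'E'
from h import *
import sys
st()
c=optics.camera("wrist"); np.savez("w8.npz",**c); cv2.imwrite("pics/"+sys.argv[1]+".png",c["color"][:,:,::-1])
P=pts(c); a=c["color"].astype(int)
red=(a[...,0]-a[...,1]>60)&(abs(a[...,1]-a[...,2])<50)&(np.hypot(P[...,0]-.514,P[...,1]+.195)<.06)&(P[...,2]>.09)
yy,xx=np.nonzero(red); print("red",len(xx),xx.min(),xx.max(),yy.min(),yy.max(),"z",np.percentile(P[red][:,2],[5,50,95]).round(3)); q=P[red]
from scipy.optimize import least_squares
hull=cv2.convexHull(np.stack([xx,yy],1).astype(np.int32))[:,0]
def circ(w): 
    s=least_squares(lambda p:np.hypot(w[:,0]-p[0],w[:,1]-p[1])-p[2],[.514,-.195,.033],loss="soft_l1",f_scale=.001); return s.x.round(4),np.sqrt(np.mean(s.fun**2)).round(4)
for z in (.110,.118): print("hull@",z,circ(np.array([ray(c,u,v,z)[:2] for u,v in hull])))
print("3d all",circ(q[:,:2]))
g=(P[...,2]>.116)&(P[...,2]<.123)&(np.hypot(P[...,0]-.514,P[...,1]+.195)<.045); print("rim pts",g.sum(),circ(P[g][:,:2]) if g.sum()>20 else "")
E
python3 m4.py w8
```

```text
t 13.77 p [ 0.5558 -0.1199  0.2073] q [ 0.96  0.42 -1.03  1.64  0.38  1.3  -0.05] f [ 0.7 -0.4 -0.5] w 0.293 gf 29.5
x [-0.092  0.996 -0.002] y [ 0.996  0.092 -0.001] z [-0.001 -0.002 -1.   ]
red 411 155 236 245 322 z [0.107 0.116 0.118]
hull@ 0.11 (array([ 0.5142, -0.1969,  0.0362]), np.float64(0.001))
hull@ 0.118 (array([ 0.5155, -0.1916,  0.0349]), np.float64(0.001))
3d all (array([ 0.514 , -0.1955,  0.0341]), np.float64(0.0007))
rim pts 671 (array([ 0.5145, -0.1945,  0.0314]), np.float64(0.0017))
```

View pics/w8.png

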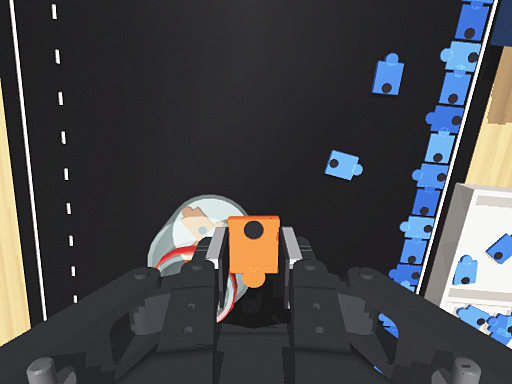

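The wrist view shows the orange piece gripped level at (254,245), with the jar's red rim at (195,283) behind the left finger. The jar fit gives its centre at (0.514,−0.195). I've used all my picture views, so the rest is by numbers.

Request:
jog_arm(increments=[[-0.025,-0.018,0,0,0,0,-1],[-0.05,-0.036,0,0,0,0,-1],[-0.067,-0.0485,0.0,0,0,0,-1],[-0.067,-0.0485,0.025,0,0,0,-1],[-0.067,-0.0485,0.04,0,0,0,-1]])

```text
clock: 14.23
position: [0.5156, -0.1877, 0.1663]
ee_rot: [0.672, 0.74, 0.0, 0.0]
ft_force: [-0.2, 0.3, -0.6]
grip_width: 0.292
grasp_force: 29.6
```

Request:
jog_arm(increments=[[0,0,0.005,0,0,0,-1],[0,0,0.01,0,0,0,-1],[0,0,0.01,0,0,0,-1]])

```text
clock: 14.48
position: [0.5161, -0.186, 0.1568]
ee_rot: [0.671, 0.741, 0.0, -0.0]
ft_force: [-0.1, -0.0, 0.6]
grip_width: 0.282
grasp_force: 29.6
```

Run:
```python
from h import *
st(); inc([.5138,-.191,.156],frame(95.3,0))
```

```text
t 14.48 p [ 0.5161 -0.186   0.1568] q [ 1.1   0.42 -1.01  1.75  0.38  1.19  0.08] f [-0.1 -0.   0.6] w 0.282 gf 29.6
x [-0.099  0.995  0.001] y [0.995 0.099 0.   ] z [ 0.     0.001 -1.   ]
inc [-0.0047 -0.0028  0.0008] [ 0.0003 -0.0011  0.0071] | dist 0.006 deg 0.4
```

Request:
jog_arm(increments=[[-0.002,-0.0015,0,0,0,0,-1],[-0.0047,-0.0028,0,0,0,0,-1],[-0.0047,-0.0028,0,0,0,0,-1],[-0.0047,-0.0028,0,0,0,0,1],[-0.0047,-0.0028,0,0,0,0,1]])

```text
clock: 14.9
position: [0.5135, -0.1923, 0.1572]
ee_rot: [0.672, 0.741, 0.0, 0.0]
ft_force: [-0.5, -0.5, -0.0]
grip_width: 0.561
grasp_force: 0.0
```

Request:
jog_arm(increments=[[0,0,0,0,0,0,1],[0,0,0,0,0,0,1],[0,0,0,0,0,0,1],[0,0,-0.02,0,0,0,1],[0,0,-0.05,0,0,0,1]])

```text
clock: 15.32
position: [0.5118, -0.1919, 0.2052]
ee_rot: [0.672, 0.741, -0.0, -0.002]
ft_force: [0.7, 0.1, 0.4]
grip_width: 1.0
grasp_force: 0.0
```

Request:
jog_arm(increments=[[0.03,0.0,-0.02,0,0,0,1],[0.06,0,-0.03,0,0,0,1],[0.095,0,-0.04,0,0,0,1],[0.13,0,-0.05,0,0,0,1],[0.15,0,-0.05,0,0,0,1]])

```text
clock: 15.73
position: [0.4989, -0.0385, 0.259]
ee_rot: [0.67, 0.742, 0.001, 0.001]
ft_force: [0.3, 0.4, 0.5]
grip_width: 0.998
grasp_force: 0.0
```

Run:
```python
from h import *
st()
for n in ("top","scene","wrist"):
    c=optics.camera(n); np.savez(n+"2.npz",**c); P=pts(c); hsv=cv2.cvtColor(c["color"],cv2.COLOR_RGB2HSV)
    m=(hsv[...,0]<16)&(hsv[...,1]>130)&(hsv[...,2]>120)&(P[...,0]>.3)&(P[...,0]<.72)&(P[...,1]<.25)&(P[...,1]>-.35)&(P[...,2]<.13)
    N,L,s,ce=cv2.connectedComponentsWithStats(m.astype(np.uint8))
    for i in range(1,N):
        if s[i,4]>12: print(n,s[i,4],ce[i].round(),np.median(P[L==i],0).round(3))
    if n=="top":
        h=(hsv[...,0]<25)&(hsv[...,1]>60)&(np.hypot(P[...,0]-.458,P[...,1]-.2)<.045)&(P[...,2]>.03); print("stopper",h.sum(),P[h].mean(0).round(3),P[h].max(0).round(3))
    a=c["color"].astype(int); red=(a[...,0]-a[...,1]>45)&(abs(a[...,1]-a[...,2])<40)&(np.hypot(P[...,0]-.514,P[...,1]+.195)<.06)&(P[...,2]>.09)
    print(n,"red",red.sum(),((P[red].max(0)+P[red].min(0))/2).round(4) if red.any() else "")
```

```text
t 15.73 p [ 0.4989 -0.0385  0.259 ] q [ 1.05  0.2  -1.17  1.74  0.19  1.33 -0.05] f [0.3 0.4 0.5] w 0.998 gf 0.0
x [-0.101  0.995 -0.   ] y [0.995 0.101 0.003] z [ 0.003 -0.    -1.   ]
top 79 [206. 180.] [0.616 0.186 0.009]
top 119 [327. 210.] [ 0.517 -0.2    0.016]
top 162 [198. 226.] [0.458 0.189 0.048]
stopper 387 [0.457 0.2   0.055] [0.491 0.235 0.097]
top red 47 [ 0.5144 -0.2005  0.1083]
scene 52 [242. 152.] [ 0.525 -0.165  0.113]
scene 42 [348. 225.] [0.458 0.204 0.092]
scene 322 [345. 243.] [0.468 0.214 0.045]
scene 300 [289. 271.] [0.612 0.188 0.009]
scene red 82 [ 0.5156 -0.1825  0.1118]
wrist 380 [251. 309.] [ 0.509 -0.164  0.114]
wrist red 481 [ 0.5124 -0.1735  0.1061]
```

The mat no longer shows the small piece, the orange area in the jar has grown, and the jar and stopper haven't moved. Now I'll go over the stopper.

Request:
jog_arm(increments=[[0.035,-0.003,0.0,0,0,0.05,1],[0.075,-0.006,0.0,0,0,0.1,1],[0.115,-0.01,0.01,0,0,0.15,1],[0.15,-0.012,0.02,0,0,0.2,1],[0.19,-0.014,0.03,0,0,0.25,1]])

```text
clock: 16.3
position: [0.4665, 0.1441, 0.2265]
ee_rot: [0.761, 0.649, 0.0, 0.001]
ft_force: [1.7, -1.0, 0.2]
grip_width: 1.002
grasp_force: 0.0
```

Run:
```python
from h import *
st(); inc([.4579,.2012,.18],frame(81.4,0))
```

```text
t 16.3 p [0.4665 0.1441 0.2265] q [ 0.72  0.21 -1.22  1.81  0.21  1.27 -0.71] f [ 1.7 -1.   0.2] w 1.002 gf 0.0
x [ 0.158  0.987 -0.001] y [ 0.987 -0.158  0.001] z [ 0.001 -0.001 -1.   ]
inc [ 0.055  -0.0176  0.0465] [ 0.0011  0.0006 -0.0083] | dist 0.074 deg 0.5
```

Request:
jog_arm(increments=[[0.02,-0.007,0.015,0,0,-0.004,1],[0.04,-0.014,0.03,0,0,-0.008,1],[0.055,-0.0175,0.04,0,0,-0.008,1],[0.055,-0.0175,0.046,0,0,-0.008,1],[0.055,-0.0175,0.046,0,0,-0.008,1]])

```text
clock: 16.72
position: [0.457, 0.2011, 0.1795]
ee_rot: [0.756, 0.654, -0.001, -0.001]
ft_force: [0.4, 0.8, 0.7]
grip_width: 0.999
grasp_force: 0.0
```

Run:
```python
from h import *
c=optics.camera("wrist"); P=pts(c); hsv=cv2.cvtColor(c["color"],cv2.COLOR_RGB2HSV);H,S,V=[hsv[...,i].astype(int) for i in range(3)]
d=(P[...,2]>.08)&(P[...,2]<.1)&(H<25)&(S>60)&(np.hypot(P[...,0]-.458,P[...,1]-.2)<.03)
q=P[d]; print(d.sum(),q.mean(0),cv2.minAreaRect(q[:,:2].astype(np.float32)))
st(); inc([.4579,.2012,.078],frame(81.4,0))
```

```text
1105 [0.45823975 0.20289144 0.0903378 ] ((0.45814085006713867, 0.20170922577381134), (0.02347518317401409, 0.02362181432545185), 81.69551086425781)
t 16.77 p [0.4576 0.2006 0.1804] q [ 0.54  0.32 -1.18  1.84  0.32  1.2  -0.89] f [ 0.4 -0.1 -0.2] w 0.999 gf 0.0
x [0.145 0.989 0.   ] y [ 0.989 -0.145 -0.001] z [-0.001  0.    -1.   ]
inc [0.0006 0.0004 0.1024] [-0.0013 -0.      0.005 ] | dist 0.102 deg 0.3
```

Request:
jog_arm(increments=[[0.0008,0.0004,0.02,-0.001,0,0.005,1],[0.0008,0.0004,0.045,-0.001,0,0.005,1],[0.0008,0.0004,0.07,-0.001,0,0.005,1],[0.0008,0.0004,0.09,-0.001,0,0.005,1],[0.0008,0.0004,0.102,-0.001,0,0.005,1]])

```text
clock: 17.18
position: [0.4582, 0.2003, 0.0775]
ee_rot: [0.759, 0.651, -0.0, 0.0]
ft_force: [0.4, 0.6, 0.5]
grip_width: 1.0
grasp_force: 0.0
```

Request:
jog_arm(increments=[[0,0,0,0,0,0,1],[0,0,0,0,0,0,1]])

```text
clock: 17.35
position: [0.4585, 0.202, 0.0796]
ee_rot: [0.758, 0.652, 0.001, 0.0]
ft_force: [-0.2, 0.2, 0.4]
grip_width: 0.997
grasp_force: 0.0
```

Run:
```python
from h import *
st(); inc([.458,.2015,.078],frame(81.5,0))
```

```text
t 17.35 p [0.4585 0.202  0.0796] q [ 0.41  0.46 -1.07  1.93  0.47  1.03 -1.02] f [-0.2  0.2  0.4] w 0.997 gf 0.0
x [0.15  0.989 0.001] y [ 0.989 -0.15   0.001] z [ 0.001  0.    -1.   ]
inc [-0.0006 -0.0004  0.0016] [ 0.0013 -0.0006 -0.0022] | dist 0.002 deg 0.1
```

Request:
jog_arm(increments=[[-0.0005,-0.0004,0.001,0,0,0,-1],[-0.0005,-0.0004,0.001,0,0,0,-1],[-0.0005,-0.0004,0.001,0,0,0,-1],[-0.0005,-0.0004,0.001,0,0,0,-1],[-0.0005,-0.0004,0.001,0,0,0,-1]], grip_force=40)

```text
clock: 17.77
position: [0.4576, 0.2022, 0.0785]
ee_rot: [0.758, 0.652, 0.001, 0.001]
ft_force: [0.8, 0.3, -0.3]
grip_width: 0.299
grasp_force: 0.0
```

Request:
jog_arm(increments=[[0,0,0,0,0,0,-1],[0,0,0,0,0,0,-1],[0,0,0,0,0,0,-1],[0,0,0,0,0,0,-1]])

```text
clock: 18.1
position: [0.4577, 0.2023, 0.0785]
ee_rot: [0.758, 0.652, 0.001, 0.001]
ft_force: [-0.9, -1.3, 6.4]
grip_width: 0.279
grasp_force: 42.0
```

Run:
```python
from h import *
st()
```

```text
t 18.1 p [0.4577 0.2023 0.0785] q [ 0.41  0.46 -1.07  1.93  0.48  1.02 -1.02] f [-0.9 -1.3  6.4] w 0.279 gf 42.0
x [0.149 0.989 0.   ] y [ 0.989 -0.149  0.002] z [ 0.002  0.    -1.   ]
```

Request:
jog_arm(increments=[[0,0,-0.01,0,0,0,-1],[0,0,-0.04,0,0,0,-1],[0,0,-0.08,0,0,0,-1],[0,0,-0.12,0,0,0,-1],[0,0,-0.16,0,0,0,-1]])

```text
clock: 18.52
position: [0.4563, 0.2025, 0.24]
ee_rot: [0.757, 0.653, 0.0, -0.0]
ft_force: [1.4, -0.9, -1.2]
grip_width: 0.277
grasp_force: 41.1
```

Request:
jog_arm(increments=[[-0.03,0.01,0,0,0,0,-1],[-0.07,0.02,0,0,0,0,-1],[-0.11,0.03,0,0,0,0,-1],[-0.15,0.045,0,0,0,0,-1],[-0.19,0.055,0,0,0,0,-1]])

```text
clock: 18.93
position: [0.4832, 0.0048, 0.2387]
ee_rot: [0.758, 0.653, 0.001, 0.001]
ft_force: [1.9, -0.1, -0.4]
grip_width: 0.276
grasp_force: 41.2
```

Run:
```python
from h import *
st(); inc([.5142,-.15,.235],frame(81.5,0))
```

```text
t 18.93 p [0.4832 0.0048 0.2387] q [ 1.    0.16 -1.18  1.8   0.16  1.28 -0.36] f [ 1.9 -0.1 -0.4] w 0.276 gf 41.2
x [ 0.148  0.989 -0.   ] y [ 0.989 -0.148  0.002] z [ 0.002 -0.001 -1.   ]
inc [-0.1485  0.0536  0.0039] [ 0.0023  0.0003 -0.0005] | dist 0.158 deg 0.1
```

Request:
jog_arm(increments=[[-0.03,0.01,0,0,0,0,-1],[-0.06,0.02,0,0,0,0,-1],[-0.09,0.035,0,0,0,0,-1],[-0.11,0.045,0,0,0,0,-1],[-0.11,0.045,0,0,0,0,-1]])

```text
clock: 19.35
position: [0.5116, -0.1143, 0.2378]
ee_rot: [0.76, 0.65, 0.0, 0.0]
ft_force: [0.5, -1.0, -0.5]
grip_width: 0.278
grasp_force: 41.1
```

```bash
python3 m4.py x9
cat > m5.py <<'E'
from h import *
# held stopper in tool frame: handle top + flange, from the wrist camera
o=get_obs(); R=Rot.from_quat(o["ee_rot"]).as_matrix(); p=o["position"]
c=dict(np.load("w8.npz")); P=pts(c); hsv=cv2.cvtColor(c["color"],cv2.COLOR_RGB2HSV);H,S,V=[hsv[...,i].astype(int) for i in range(3)]
T=(P-p)@R
m=(H<25)&(S>60)&(V>50)&(abs(T[...,0])<.045)&(abs(T[...,1])<.045)
for k,a,b in (("top",-.02,-.006),("flange",.026,.042)):
    q=T[m&(T[...,2]>a)&(T[...,2]<b)]
    print(k,len(q),"med",np.median(q,0).round(4),"min",np.percentile(q,1,0).round(4),"max",np.percentile(q,99,0).round(4))
    if len(q)>30:
        z0=np.median(q[:,2]); q=q[abs(q[:,2]-z0)<.003]; A=np.c_[q[:,:2],np.ones(len(q))]; print(" slopes",np.linalg.lstsq(A,q[:,2],rcond=None)[0].round(4), cv2.minAreaRect(q[:,:2].astype(np.float32)))
E
python3 m5.py
```

```text
t 19.35 p [ 0.5116 -0.1143  0.2378] q [ 1.08  0.28 -1.08  1.71  0.25  1.31 -0.21] f [ 0.5 -1.  -0.5] w 0.278 gf 41.1
x [0.155 0.988 0.001] y [ 0.988 -0.155  0.001] z [ 0.001  0.    -1.   ]
red 16 250 285 309 313 z [0.116 0.119 0.12 ]
hull@ 0.11 (array([ 0.5126, -0.2051,  0.031 ]), np.float64(0.0003))
hull@ 0.118 (array([ 0.5129, -0.2   ,  0.03  ]), np.float64(0.0003))
3d all (array([ 0.5118, -0.1953,  0.0335]), np.float64(0.0012))
rim pts 139 (array([ 0.517 , -0.1719,  0.0543]), np.float64(0.0015))
top 3396 med [-0.0016  0.0007 -0.0122] min [-0.0149 -0.0107 -0.0136] max [ 0.0082  0.0122 -0.0065]
 slopes [ 0.0268 -0.0028 -0.0121] ((-0.0035809092223644257, 0.0008109016343951225), (0.02447677031159401, 0.02372775599360466), 0.8239156007766724)
flange 5333 med [0.0129 0.0007 0.0336] min [-0.0083 -0.0314  0.0275] max [0.0288 0.0332 0.0398]
 slopes [ 0.0035 -0.0004  0.0336] ((0.007618979550898075, 0.0009742304682731628), (0.043071165680885315, 0.06631619483232498), 0.23850838840007782)
```

Request:
jog_arm(increments=[[0,0,0,0,0,0,-1],[0,0,0,0,0,0,-1],[0,0,0,0,0,0,-1],[0,0,0,0,0,0,-1]])

```text
clock: 19.73
position: [0.5113, -0.1078, 0.2383]
ee_rot: [0.757, 0.653, 0.0, 0.001]
ft_force: [-0.3, -0.3, -0.8]
grip_width: 0.281
grasp_force: 41.1
```

```bash
python3 m4.py x10; python3 m5.py
cat > m6.py <<'E'
from h import *
from scipy.optimize import least_squares
o=get_obs(); p=o["position"]; R=Rot.from_quat(o["ee_rot"]).as_matrix()
def circ(w,r=None):
    s=least_squares(lambda k:np.hypot(w[:,0]-k[0],w[:,1]-k[1])-(k[2] if r is None else r),[*w.mean(0)[:2],.033],loss="soft_l1",f_scale=.001); return s.x.round(4),np.sqrt(np.mean(s.fun**2)).round(4)
for n in ("top","scene"):
    c=optics.camera(n); P=pts(c); hsv=cv2.cvtColor(c["color"],cv2.COLOR_RGB2HSV);H,S,V=[hsv[...,i].astype(int) for i in range(3)]; a=c["color"].astype(int)
    red=(a[...,0]-a[...,1]>45)&(abs(a[...,1]-a[...,2])<40)&(np.hypot(P[...,0]-.514,P[...,1]+.195)<.06)&(P[...,2]>.098)&(P[...,2]<.125)
    print(n,"red3d",red.sum(),circ(P[red][:,:2]),circ(P[red][:,:2],.0335))
    T=(P-p)@R; m=(H<25)&(S>60)&(V>60)&(abs(T[...,0])<.05)&(abs(T[...,1])<.05)&(T[...,2]>.02)&(T[...,2]<.08)
    q=T[m]; print(n,"stopper tool pts",len(q),np.percentile(q,2,0).round(4),np.percentile(q,98,0).round(4),np.percentile(P[m],[2,98],0).round(4).tolist())
E
python3 m6.py
```

```text
t 19.73 p [ 0.5113 -0.1078  0.2383] q [ 1.07  0.27 -1.09  1.71  0.25  1.3  -0.22] f [-0.3 -0.3 -0.8] w 0.281 gf 41.1
x [0.147 0.989 0.   ] y [ 0.989 -0.147  0.001] z [ 0.001 -0.    -1.   ]
red 16 244 289 309 318 z [0.117 0.119 0.12 ]
hull@ 0.11 (array([ 0.513 , -0.2029,  0.0331]), np.float64(0.0002))
hull@ 0.118 (array([ 0.5133, -0.1977,  0.032 ]), np.float64(0.0002))
3d all (array([ 0.5129, -0.195 ,  0.0336]), np.float64(0.001))
rim pts 265 (array([ 0.514 , -0.1926,  0.0329]), np.float64(0.0014))
top 3422 med [ 0.0019 -0.0002 -0.0124] min [-0.0116 -0.0115 -0.0137] max [ 0.0115  0.0114 -0.0064]
 slopes [ 0.0265 -0.0014 -0.0124] ((-0.00017526652663946152, 1.6089528799057007e-05), (0.02447906881570816, 0.023687398061156273), 0.38233667612075806)
flange 5253 med [0.0164 0.0003 0.0334] min [-0.0048 -0.0322  0.0279] max [0.0323 0.0324 0.0397]
 slopes [ 0.0034 -0.0014  0.0334] ((0.01103852316737175, 6.0498714447021484e-05), (0.06628356128931046, 0.043244559317827225), 89.75357055664062)m6.py:5: RuntimeWarning: Mean of empty slice.
  s=least_squares(lambda k:np.hypot(w[:,0]-k[0],w[:,1]-k[1])-(k[2] if r is None else r),[*w.mean(0)[:2],.033],loss="soft_l1",f_scale=.001); return s.x.round(4),np.sqrt(np.mean(s.fun**2)).round(4)
  ret = um.true_divide(
Traceback (most recent call last):
  File "m6.py", line 9, in <module>
    print(n,"red3d",red.sum(),circ(P[red][:,:2]),circ(P[red][:,:2],.0335))
                              ~~~~^^^^^^^^^^^^^^
  File "m6.py", line 5, in circ
    s=least_squares(lambda k:np.hypot(w[:,0]-k[0],w[:,1]-k[1])-(k[2] if r is None else r),[*w.mean(0)[:2],.033],loss="soft_l1",f_scale=.001); return s.x.round(4),np.sqrt(np.mean(s.fun**2)).round(4)
ValueError: Initial guess is outside of provided bounds
```

The held stopper is level and centred in the tool. For a clean, settled view of the jar I'll pass over it, since the camera sits on the tool's +x side.

Request:
jog_arm(increments=[[-0.03,0,-0.005,0,0,0,-1],[-0.07,0,-0.005,0,0,0,-1],[-0.11,0,-0.005,0,0,0,-1],[-0.15,0.0,-0.005,0,0,0,-1],[-0.17,0.0,-0.005,0,0,0,-1]])

```text
clock: 20.25
position: [0.4842, -0.2824, 0.2426]
ee_rot: [0.76, 0.65, -0.0, 0.001]
ft_force: [0.5, -1.6, -1.0]
grip_width: 0.276
grasp_force: 41.1
```

Request:
jog_arm(increments=[[0,0,0,0,0,0,-1],[0,0,0,0,0,0,-1],[0,0,0,0,0,0,-1],[0,0,0,0,0,0,-1],[0,0,0,0,0,0,-1]])

```text
clock: 20.67
position: [0.4865, -0.2755, 0.2431]
ee_rot: [0.757, 0.653, 0.001, 0.0]
ft_force: [0.9, -0.7, -1.2]
grip_width: 0.277
grasp_force: 41.1
```

```bash
python3 m4.py x11; python3 m5.py
python3 - <<'E'
from h import *
c=dict(np.load("w8.npz")); print("proj rim",proj(c,[.514,-.195,.12]), "cam",(-c["R"].T@c["t"]).round(3))
E
```

```text
t 20.67 p [ 0.4865 -0.2755  0.2431] q [ 1.26  0.35 -1.    1.62  0.3   1.34  0.07] f [ 0.9 -0.7 -1.2] w 0.277 gf 41.1
x [0.146 0.989 0.   ] y [ 0.989 -0.146  0.001] z [ 0.002  0.    -1.   ]
red 660 228 318 39 189 z [0.115 0.117 0.119]
hull@ 0.11 (array([ 0.5145, -0.1967,  0.0365]), np.float64(0.0126))
hull@ 0.118 (array([ 0.5139, -0.1971,  0.0353]), np.float64(0.0121))
3d all (array([ 0.514 , -0.1958,  0.0338]), np.float64(0.0017))
rim pts 2024 (array([ 0.5138, -0.1961,  0.0314]), np.float64(0.0018))
top 3415 med [ 0.0019 -0.0001 -0.0123] min [-0.0115 -0.0114 -0.0137] max [ 0.0117  0.0115 -0.0065]
 slopes [ 0.0252 -0.0006 -0.0123] ((-0.0003105606883764267, 2.3028813302516937e-05), (0.02468513697385788, 0.023614302277565002), 0.21707110106945038)
flange 5298 med [0.0164 0.0004 0.0335] min [-0.0049 -0.0322  0.0276] max [0.0323 0.0324 0.0396]
 slopes [ 0.0031 -0.0013  0.0334] ((0.011044630780816078, 0.00012734532356262207), (0.06631724536418915, 0.043331440538167953), 89.75926971435547)
proj rim [273.23570559  86.54018088] cam [ 0.496 -0.211  0.361]
```

Request:
jog_arm(increments=[[0.02,0.004,0,0,0,0,-1],[0.045,0.008,0.0,0,0,0,-1],[0.07,0.012,0.005,0,0,0,-1],[0.083,0.0154,0.01,0,0,0,-1],[0.083,0.0154,0.02,0,0,0,-1]])

```text
clock: 21.13
position: [0.5154, -0.1926, 0.224]
ee_rot: [0.756, 0.655, 0.002, 0.001]
ft_force: [0.3, -0.0, -1.8]
grip_width: 0.276
grasp_force: 41.1
```

Request:
jog_arm(increments=[[0,0,0,0,0,0,-1],[0,0,0,0,0,0,-1],[0,0,0,0,0,0,-1],[0,0,0,0,0,0,-1]])

```text
clock: 21.47
position: [0.5136, -0.1981, 0.2233]
ee_rot: [0.758, 0.652, 0.001, 0.001]
ft_force: [0.0, -0.0, -1.0]
grip_width: 0.275
grasp_force: 41.1
```

Run:
```python
from h import *
st(); R=frame(81.5,0); inc([.5139,-.1957,.1865],R); inc([.5139,-.1957,.1615],R)
```

```text
t 21.47 p [ 0.5136 -0.1981  0.2233] q [ 1.14  0.35 -1.02  1.67  0.31  1.3  -0.09] f [ 0. -0. -1.] w 0.275 gf 41.1
x [0.15  0.989 0.   ] y [ 0.989 -0.15   0.002] z [ 0.002 -0.    -1.   ]
inc [ 0.0024 -0.0001  0.0368] [ 0.0016 -0.0002 -0.0024] | dist 0.037 deg 0.2
inc [ 0.0024 -0.0001  0.0618] [ 0.0016 -0.0002 -0.0024] | dist 0.062 deg 0.2
```

Bottom is about 30 mm above the rim now. I'll go down to just inside the mouth (about 7 mm in), where there is still 7 mm of radial clearance.

Request:
jog_arm(increments=[[0.0024,0,0.008,0.0016,0,-0.002,-1],[0.0024,0,0.016,0.0016,0,-0.002,-1],[0.0024,0,0.024,0.0016,0,-0.002,-1],[0.0024,0,0.032,0.0016,0,-0.002,-1],[0.0024,0,0.037,0.0016,0,-0.002,-1]])

```text
clock: 21.88
position: [0.5135, -0.1947, 0.1844]
ee_rot: [0.757, 0.653, -0.0, -0.001]
ft_force: [0.4, 0.8, -0.5]
grip_width: 0.274
grasp_force: 41.1
```

Request:
jog_arm(increments=[[0,0,0,0,0,0,-1],[0,0,0,0,0,0,-1],[0,0,0,0,0,0,-1]])

```text
clock: 22.13
position: [0.5143, -0.1947, 0.1862]
ee_rot: [0.757, 0.653, 0.0, -0.0]
ft_force: [0.0, 0.5, -1.1]
grip_width: 0.277
grasp_force: 41.1
```

```bash
python3 - <<'E'
from h import *
st(); R=frame(81.5,0); inc([.5139,-.1957,.1635],R)
E
python3 m6.py 2>/dev/null
```

```text
t 22.13 p [ 0.5143 -0.1947  0.1862] q [ 1.11  0.39 -1.01  1.71  0.34  1.23 -0.12] f [ 0.   0.5 -1.1] w 0.277 gf 41.1
x [0.147 0.989 0.001] y [ 0.989 -0.147  0.   ] z [ 0.     0.001 -1.   ]
inc [-0.0011 -0.0002  0.0227] [ 0.     -0.0006  0.0011] | dist 0.023 deg 0.1
top red3d 38 (array([ 0.5145, -0.1949,  0.0334]), np.float64(0.0011)) (array([ 0.5145, -0.1951,  0.033 ]), np.float64(0.0011))
top stopper tool pts 177 [ 0.0013 -0.0325  0.0285] [0.0332 0.0205 0.0729] [[0.4833, -0.1888, 0.1134], [0.5379, -0.1614, 0.1577]]
scene red3d 99 (array([ 0.5131, -0.1946,  0.0328]), np.float64(0.0027)) (array([ 0.5127, -0.1955,  0.033 ]), np.float64(0.0027))
scene stopper tool pts 436 [-0.02   -0.0319  0.0218] [0.0337 0.0314 0.0776] [[0.4827, -0.2172, 0.1087], [0.5452, -0.1606, 0.1645]]
```

Request:
jog_arm(increments=[[-0.0006,-0.0002,0.003,0,0,0,-1],[-0.0006,-0.0002,0.006,0,0,0,-1],[-0.0006,-0.0002,0.009,0,0,0,-1],[-0.0006,-0.0002,0.012,0,0,0,-1],[-0.0006,-0.0002,0.014,0,0,0,-1]])

```text
clock: 22.65
position: [0.5136, -0.1953, 0.1714]
ee_rot: [0.757, 0.653, 0.0, -0.001]
ft_force: [0.1, -0.2, -1.4]
grip_width: 0.274
grasp_force: 41.1
```

Request:
jog_arm(increments=[[0,0,0.001,0,0,0,-1],[0,0,0.002,0,0,0,-1],[0,0,0.003,0,0,0,-1],[0,0,0.003,0,0,0,-1]])

```text
clock: 22.98
position: [0.5138, -0.1952, 0.1689]
ee_rot: [0.757, 0.653, 0.0, -0.0]
ft_force: [-0.3, 0.6, -1.4]
grip_width: 0.273
grasp_force: 41.1
```

Run:
```python
from h import *
st(); print(get_obs()["torque"].round(2)); R=frame(81.5,0); inc([.514,-.1953,.1615],R)
```

```text
t 22.98 p [ 0.5138 -0.1952  0.1689] q [ 1.1   0.4  -1.    1.73  0.36  1.2  -0.13] f [-0.3  0.6 -1.4] w 0.273 gf 41.1
x [0.147 0.989 0.001] y [ 0.989 -0.147 -0.   ] z [-0.     0.001 -1.   ]
[-0.02 -0.02  0.01]
inc [-0.      0.0002  0.0074] [-0.0004 -0.0006  0.0011] | dist 0.007 deg 0.1
```

No contact so far. 7 mm to go, slowly.

Request:
jog_arm(increments=[[0,0,0.001,0,0,0,-1],[0,0,0.002,0,0,0,-1],[0,0,0.003,0,0,0,-1],[0,0,0.004,0,0,0,-1],[0,0,0.004,0,0,0,-1]])

```text
clock: 23.4
position: [0.5137, -0.1952, 0.1648]
ee_rot: [0.757, 0.653, 0.0, -0.0]
ft_force: [0.3, 0.6, -1.0]
grip_width: 0.276
grasp_force: 41.1
```

Request:
jog_arm(increments=[[0,0,0.001,0,0,0,-1],[0,0,0.0015,0,0,0,-1],[0,0,0.002,0,0,0,-1],[0,0,0.002,0,0,0,-1]])

```text
clock: 23.73
position: [0.5138, -0.1953, 0.1629]
ee_rot: [0.757, 0.653, 0.0, -0.0]
ft_force: [-0.0, -1.0, -0.9]
grip_width: 0.278
grasp_force: 41.1
```

Run:
```python
from h import *
st(); print(get_obs()["torque"].round(2))
```

```text
t 23.73 p [ 0.5138 -0.1953  0.1629] q [ 1.1   0.41 -0.99  1.74  0.37  1.19 -0.14] f [-0.  -1.  -0.9] w 0.278 gf 41.1
x [0.147 0.989 0.001] y [ 0.989 -0.147 -0.   ] z [-0.     0.001 -1.   ]
[0.01 0.   0.06]
```

Request:
jog_arm(increments=[[0,0,0.0005,0,0,0,-1],[0,0,0.001,0,0,0,-1],[0,0,0.001,0,0,0,-1]])

```text
clock: 23.98
position: [0.5138, -0.1953, 0.1619]
ee_rot: [0.757, 0.653, 0.0, -0.0]
ft_force: [0.0, -0.5, -0.7]
grip_width: 0.275
grasp_force: 41.1
```

Request:
jog_arm(increments=[[0,0,0.0003,0,0,0,-1],[0,0,0.0006,0,0,0,-1],[0,0,0.0006,0,0,0,-1]])

```text
clock: 24.23
position: [0.5138, -0.1952, 0.1615]
ee_rot: [0.757, 0.653, 0.0, -0.0]
ft_force: [-0.5, 0.8, -0.2]
grip_width: 0.275
grasp_force: 41.3
```

Run:
```python
from h import *
st(); print(get_obs()["torque"].round(2))
```

```text
t 24.23 p [ 0.5138 -0.1952  0.1615] q [ 1.1   0.41 -0.99  1.74  0.37  1.19 -0.14] f [-0.5  0.8 -0.2] w 0.275 gf 41.3
x [0.147 0.989 0.   ] y [ 0.989 -0.147 -0.   ] z [-0.     0.001 -1.   ]
[ 0.02  0.05 -0.  ]
```

Contact is beginning at the nominal height of 0.1615. A little more will seat it.

Request:
jog_arm(increments=[[0,0,0.0004,0,0,0,-1],[0,0,0.0004,0,0,0,-1],[0,0,0.0004,0,0,0,-1]])

```text
clock: 24.48
position: [0.5139, -0.1953, 0.1614]
ee_rot: [0.757, 0.653, 0.0, -0.0]
ft_force: [-2.7, 0.2, 5.7]
grip_width: 0.277
grasp_force: 41.9
```

Request:
jog_arm(increments=[[0,0,0.0004,0,0,0,-1],[0,0,0.0004,0,0,0,-1],[0,0,0.0004,0,0,0,-1]])

```text
clock: 24.73
position: [0.5139, -0.1953, 0.1614]
ee_rot: [0.757, 0.653, -0.0, -0.0]
ft_force: [-4.6, 1.3, 9.6]
grip_width: 0.276
grasp_force: 42.6
```

Run:
```python
from h import *
st(); print(get_obs()["torque"].round(2))
```

```text
t 24.73 p [ 0.5139 -0.1953  0.1614] q [ 1.1   0.41 -0.99  1.74  0.37  1.19 -0.14] f [-4.6  1.3  9.6] w 0.276 gf 42.6
x [ 0.147  0.989 -0.   ] y [ 0.989 -0.147 -0.   ] z [-0. -0. -1.]
[0.24 1.05 0.03]
```

It's seated at 0.1614 with about 10 N. I'll relieve the force, open and withdraw straight up.

Request:
jog_arm(increments=[[0,0,-0.0007,0,0,0,-1],[0,0,-0.0007,0,0,0,-0.4],[0,0,-0.0007,0,0,0,0],[0,0,-0.0007,0,0,0,1],[0,0,-0.0007,0,0,0,1]])

```text
clock: 25.15
position: [0.5137, -0.1953, 0.1611]
ee_rot: [0.757, 0.653, 0.0, -0.0]
ft_force: [0.2, 1.2, 0.6]
grip_width: 0.72
grasp_force: 0.0
```

Request:
jog_arm(increments=[[0,0,0,0,0,0,1],[0,0,0,0,0,0,1],[0,0,-0.01,0,0,0,1],[0,0,-0.035,0,0,0,1],[0,0,-0.065,0,0,0,1]])

```text
clock: 25.57
position: [0.5129, -0.195, 0.2264]
ee_rot: [0.757, 0.653, -0.0, -0.002]
ft_force: [-0.2, -1.1, 0.4]
grip_width: 0.999
grasp_force: 0.0
```

Request:
jog_arm(increments=[[0,0,-0.03,0,0,0,1],[-0.02,0,-0.05,0,0,0,1],[-0.05,0,-0.06,0,0,0,1],[-0.07,0,-0.06,0,0,0,1],[-0.07,0,-0.06,0,0,0,1]])

```text
clock: 25.98
position: [0.5024, -0.2699, 0.2873]
ee_rot: [0.759, 0.651, -0.0, 0.001]
ft_force: [-0.4, -0.4, -0.5]
grip_width: 1.001
grasp_force: 0.0
```

Request:
jog_arm(increments=[[0,0,0,0,0,0,1],[0,0,0,0,0,0,1],[0,0,0,0,0,0,1],[0,0,0,0,0,0,1]])

```text
clock: 26.32
position: [0.5038, -0.2634, 0.2864]
ee_rot: [0.757, 0.654, 0.0, -0.0]
ft_force: [0.3, -0.0, 0.1]
grip_width: 1.002
grasp_force: 0.0
```

Run:
```python
from h import *
st()
for n in ("wrist","top"):
    c=optics.camera(n); P=pts(c); hsv=cv2.cvtColor(c["color"],cv2.COLOR_RGB2HSV);H,S,V=[hsv[...,i].astype(int) for i in range(3)]
    m=(H<25)&(S>60)&(V>50)&(np.hypot(P[...,0]-.514,P[...,1]+.195)<.045)
    for k,a,b in (("top",.165,.185),("flange",.12,.1345)):
        q=P[m&(P[...,2]>a)&(P[...,2]<b)]
        if len(q)<10: print(n,k,len(q)); continue
        z0=np.median(q[:,2]); q=q[abs(q[:,2]-z0)<.003]; A=np.c_[q[:,:2]-q[:,:2].mean(0),np.ones(len(q))]; print(n,k,len(q),np.linalg.lstsq(A,q[:,2],rcond=None)[0].round(4),cv2.minAreaRect(q[:,:2].astype(np.float32)))
    M=(H<16)&(S>150)&(V>140)&(P[...,0]>.3)&(P[...,0]<.72)&(abs(P[...,1])<.3)&(P[...,2]<.03); N,L,s,ce=cv2.connectedComponentsWithStats(M.astype(np.uint8)); print("orange",[(int(s[i,4]),np.median(P[L==i],0).round(3).tolist()) for i in range(1,N) if s[i,4]>8])
    B=(H>95)&(H<125)&(S>120)&(V>90)&(P[...,0]>.4)&(P[...,0]<.73)&(abs(P[...,1])<.25)&(P[...,2]<.03); N,L,s,ce=cv2.connectedComponentsWithStats(B.astype(np.uint8)); print("blue",[ce[i].round(1).tolist() for i in range(1,N) if s[i,4]>30])
    if n=="top":
        c0=dict(np.load("top0.npz")); h0=cv2.cvtColor(c0["color"],cv2.COLOR_RGB2HSV); P0=pts(c0); B=(h0[...,0]>95)&(h0[...,0]<125)&(h0[...,1]>120)&(h0[...,2]>90)&(P0[...,0]>.4)&(P0[...,0]<.73)&(abs(P0[...,1])<.25)&(P0[...,2]<.03); N,L,s,ce=cv2.connectedComponentsWithStats(B.astype(np.uint8)); print("blue0",[ce[i].round(1).tolist() for i in range(1,N) if s[i,4]>30])
```

```text
t 26.32 p [ 0.5038 -0.2634  0.2864] q [ 1.21  0.35 -1.01  1.53  0.29  1.43  0.04] f [ 0.3 -0.   0.1] w 1.002 gf 0.0
x [0.145 0.989 0.001] y [ 0.989 -0.145 -0.   ] z [-0.     0.001 -1.   ]
wrist top 1048 [-0.001   0.0076  0.1739] ((0.5137351155281067, -0.1963827908039093), (0.02300570160150528, 0.02340114489197731), 81.74956512451172)
wrist flange 3652 [0.0004 0.0016 0.128 ] ((0.51386958360672, -0.1959335207939148), (0.06513447314500809, 0.06601253151893616), 81.5700454711914)
orange []
blue [[357.3, 11.5]]
top top 62 [ 0.014  -0.0398  0.1747] ((0.5144621729850769, -0.1950925588607788), (0.023035669699311256, 0.02299252524971962), 81.27953338623047)
top flange 285 [-0.0037  0.0025  0.129 ] ((0.5147048830986023, -0.19522638618946075), (0.06499966979026794, 0.0667523667216301), 35.24110794067383)
orange [(71, [0.615, 0.185, 0.007])]
blue [[265.7, 160.9], [294.9, 170.1]]
blue0 [[265.7, 160.9], [294.9, 170.1]]
```

The flange's upper face is at 0.128 m (rim 0.120 plus 8 mm) and level to about 0.1°. The handle top is at 0.174 m, and the jar and blue pieces haven't moved. I'm handing it in.

```bash
python3 -c "
from workcell import workorder
print(workorder.hand_in())"
```

```text
the job is handed in; nothing more can be done
None
```

I stood the stopper on the coaster and let go, dropped the orange piece into the jar, then closed the jar with the stopper, its flange flat on the rim; the job was handed in at about 26 s, and I did not re-measure the mug or glasses case.

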